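Space the battens with gauge blades and set the gluing clamp

ROBOT

A 6-joint arm with a two-finger parallel gripper is mounted at the origin on the work surface. World frame = base frame: x ahead of the robot, y to its left, z up, the work surface at z = 0. Lengths are in m, angles in rad, forces in N, time in s.
With the tool pointing down it reaches from about 0.35 to 0.975 m from the base axis. Payload 4.9 kg.
Tool frame: the origin (TCP) lies at the very end of the fingers, on their centre line; the grasp point (between the pads) lies 19 mm behind it (manip.grip_depth is the distance from the TCP to the grasp point, in m); z points along the fingers, x is the direction in which the jaws open and shut, and the axes are right-handed (so a half turn about z gives the same grasp; the last joint's range is limited). The gripper opens to 85 mm and grips with 20 to 120 N. Pads are 22 mm wide; open, the fingers measure 114 mm over their backs; the gripper's body (76 mm by 85 mm) begins 54 mm behind the grasp point. The pads swing forward as they close: fully open they stand 13 mm farther back than shut.
Start: joints at [1.192, 0.053, 1.613, -0, 1.476, -0.119], TCP at [0.161, 0.604, 0.231] pointing down, gripper open.
Joint ranges: [-3.01, 3.01], [-1.01, 2.22], [0.06, 2.58], [-1.02, 4.17], [0.09, 2.62], [-3.14, 3.14]. Speed limits (rad/s): [2.57, 2.57, 3.14, 3.14, 3.14, 3.14].

INTERFACE

Orientations are given as a unit quaternion [w, x, y, z].
In Python, from plant import manip gives the robot as it stands. The module is installed in compiled form; this text tells all that it offers.
- The arm moves only by the shell command python3 -m crank 'ROWS' [OPENING]. ROWS is JSON, a list of rows, each a list of 4 numbers: the shift along the tool's x, y, z in cm, then the turn about the tool's z in units of 6 degrees (1.0 is 6 degrees). A call has 1 to 10 rows; each row shifts and turns the commanded pose from where the row before left it, along the tool's axes as they then stand; what a row does not reach is not made up. A row lasts 1/12 s, in which the tool goes at most 41.7 mm and 7.16 degrees, less where a joint would pass 70% of its speed; a pose out of reach is approached as far as the arm can. A call with a gripper value outside its range is refused whole. OPENING is the opening, from 0 (shut) to 1 (fully open), set as the call begins (- or left out, the last holds). The fingers move at their own pace and stop on an object; the grip force is fixed at half the most. Time passes only in rows, so rows that do not move let the fingers close. It gives the time, the measured TCP pose, the force and the opening at its end, in the units of the state.
- manip.state(): the state, without advancing time (a new reading comes with each control period).
- manip.grab_frame(name): name is "scene" or "top" or "wrist"; returns a dict with "img" (420x560x3 uint8, red, green, blue), "intrinsics" (3x3 intrinsics, pixels), "position" and "orientation" of the camera in the world. Camera axes: x right, y up, looking along -z (the intrinsics and any distortion apply to the point x, -y, -z); pixel columns grow to the right and rows downward; lengths in m; the calibration is good to about 2 mm. A picture is of the moment at which its call begins. There is no depth.
- manip.job_done(): hands the job in, once; it reports no verdict.
The state is a dict: "time": time; "joint_pos": joint angles; "joint_vel": joint speeds; "joint_efforts": joint torques, N m; "tool_pos": TCP position; "tool_rot": TCP orientation; "contact_force": force on the tool from outside, world axes, zero at the start; "ft_torque": the same for the moment, N m; "gripper_width": opening from 0.0 (shut) to 1.0 (fully open).
Only numpy, scipy, OpenCV 4.12 (cv2) and the standard library are available. Lean on these libraries where they do the work, as an engineer would, in place of code of your own. Each camera call takes 0.05 s, during which the arm holds its last target.

TASK

Space the battens in the gluing jig: slide the blade of every gauge on the bench into the gap marked with its colour, fully home with the gauge standing on the table and its shoulder up against the batten ends, and only when all are in turn the clamp sleeve to number 4. With the sleeve set and the gauges still home, draw the gauges out again and stand them all upright inside the grey-lined gauge tray, leaving the sleeve at 4 and the other things on the bench where they are.

Things in the scene. Friction and masses are not known exactly. Their poses are not given: they have to be found in the camera images.
- red_grip (a point): Gauge, red: middle of its upright red block (40 x 24 mm in x, y; 8 to 58 mm high), 36 mm above the gauge's underside. Under it a flat steel foot 44 x 40 x 8 mm. Take the block across y, finger tips above the foot. Front face (shoulder) 22 mm ahead of this point; from it a level blade 3 mm thick (y), 45 mm long, 14 to 38 mm high sticks out along +x. 260 g. May be absent.
- red_tip (a point): Middle of the end of the red gauge's blade: 67 mm ahead (+x) of the grip point and 26 mm above the gauge's underside; same axes as the gauge, z up while it stands.
- gap_red (a point): Mouth of the jig's gap marked red (patches on its floor and on the fence behind): middle of the mouth, in the plane of the batten ends, 26 mm above the table. +x runs level into the gap, y across, z up. Gap 7 mm wide, 105 mm deep, open above, mouth corners bevelled 5 mm. Blade home: gauge standing on the table, shoulder against the batten ends, tip 45 mm inside.
- yellow_grip (a point): Gauge, yellow: middle of its upright yellow block (40 x 24 mm in x, y; 8 to 58 mm high), 36 mm above the gauge's underside. Under it a flat steel foot 44 x 40 x 8 mm. Take the block across y, finger tips above the foot. Front face (shoulder) 22 mm ahead of this point; from it a level blade 5 mm thick (y), 45 mm long, 14 to 38 mm high sticks out along +x. 260 g. May be absent.
- yellow_tip (a point): Middle of the end of the yellow gauge's blade: 67 mm ahead (+x) of the grip point and 26 mm above the gauge's underside; same axes as the gauge, z up while it stands.
- gap_yellow (a point): Mouth of the jig's gap marked yellow (patches on its floor and on the fence behind): middle of the mouth, in the plane of the batten ends, 26 mm above the table. +x runs level into the gap, y across, z up. Gap 9 mm wide, 105 mm deep, open above, mouth corners bevelled 5 mm. Blade home: gauge standing on the table, shoulder against the batten ends, tip 45 mm inside.
- blue_grip (a point): Gauge, blue: middle of its upright blue block (40 x 24 mm in x, y; 8 to 58 mm high), 36 mm above the gauge's underside. Under it a flat steel foot 44 x 40 x 8 mm. Take the block across y, finger tips above the foot. Front face (shoulder) 22 mm ahead of this point; from it a level blade 7 mm thick (y), 45 mm long, 14 to 38 mm high sticks out along +x. 260 g. May be absent.
- blue_tip (a point): Middle of the end of the blue gauge's blade: 67 mm ahead (+x) of the grip point and 26 mm above the gauge's underside; same axes as the gauge, z up while it stands.
- gap_blue (a point): Mouth of the jig's gap marked blue (patches on its floor and on the fence behind): middle of the mouth, in the plane of the batten ends, 26 mm above the table. +x runs level into the gap, y across, z up. Gap 11 mm wide, 105 mm deep, open above, mouth corners bevelled 5 mm. Blade home: gauge standing on the table, shoulder against the batten ends, tip 45 mm inside.
- jig: Gluing jig, fixed: four pine battens side by side, 6 to 46 mm above the table, with three gaps 64 mm apart, red, yellow, blue from +y to -y. Origin on the table under the middle of the batten ends, +x into the gaps. Fence behind (top 61 mm), end stop at the left, spring clamp in a green housing at the right (-y) end.
- sleeve (a joint): Clamp sleeve angle in rad: grows as the sleeve turns clockwise seen from above, 0.5 rad a number (number n is n x 0.5), numbers 0 to 6 with end stops just outside; light clicks hold it at each number (well under 0.2 N m to turn).
- sleeve_grip (a point): Black round sleeve to grip, 42 mm in diameter, on its vertical axis, 20 mm below its top and 67 mm above the table. The white number disc under it (84 mm diameter, top face 22 mm below this point) turns with it; the number beside the red index mark on the robot's side is the setting. On the green housing at the jig's right-hand end.
- tray: Gauge tray, fixed: low wooden tray lined in grey, 150 x 250 mm outside (x, y), lip 6 mm wide and 8 mm high, floor 3 mm above the table. Origin: centre of its underside.
- drink: Bystander, loose: dark drinking bottle with a red cap, 230 mm tall. Origin on the table under it. Not part of the job.
- glue: Bystander, loose: white glue bottle, 130 mm tall. Origin on the table under it. Not part of the job.
- mallet: Bystander, loose: white-headed mallet, about 210 mm long, lying; origin near the handle end. Origin on the table under it. Not part of the job.
- offcut: Bystander, loose: wooden offcut 100 x 45 x 20 mm. Origin on the table under it. Not part of the job.
- tape: Bystander, loose: yellow tape measure 65 x 35 x 60 mm. Origin on the table under it. Not part of the job.
- square: Bystander, loose: try square, lying: dark wooden stock 110 mm, steel blade 160 mm; origin at the stock's corner end. Origin on the table under it. Not part of the job.
Mind the look-alikes: they are no part of the job. What is meant by the part that bears red_grip is not green, purple or turquoise, and is the larger of those in its own colour.

How it is judged:
By the outcome, as a careful person would: the job done as asked, in the order asked, and still so for the second after the job is handed in, with the robot touching nothing.
Of gauge_red, gauge_yellow, gauge_blue only 2 to 3 are there at a start; the rules pass over those that are not, and their reading is None.
At some moment in a run one of gauge_red, gauge_yellow, gauge_blue may be knocked a few centimetres aside while the robot is not near it.
Once in a run the grip may slacken for a moment while it holds something.
It also fails if it takes over 210 s, if anything falls off the work surface, if the arm or the gripper's body presses on something with over 40 N, if the wrist force passes 120 N, or if a joint passes its speed limit or range.

## Working session

There is one attempt and no reset: what is moved stays moved. The work goes in short steps, Python scripts to look and compute and a shell command to move; the robot and the scene stay as the last step left them, time stands still between calls to the robot, and variables do not carry over. Pictures are saved under pics/ and viewed, and the job is handed in when it is done.

```bash
mkdir -p pics
python3 - <<'E'
from plant import manip
import cv2
print(manip.state())
for n in ("scene","top","wrist"):
    f=manip.grab_frame(n); cv2.imwrite(f"pics/a_{n}.png",f["img"][:,:,::-1]); print(n,f["intrinsics"],f["position"],f["orientation"],[k for k in f])
E
```

```text
{'time': 0.0, 'joint_pos': array([ 1.19202123e+00,  5.33595628e-02,  1.61427225e+00,  6.48118907e-05,
        1.47603835e+00, -1.19006095e-01]), 'joint_vel': array([-0.00047511,  0.00129769,  0.00088973, -0.00023367,  0.00057536,
       -0.00045367]), 'joint_efforts': array([ 1.78074210e-03, -3.93674862e+01, -3.70183432e+01,  1.80771185e-04,
        7.08942898e-03,  1.32829027e-05]), 'tool_pos': array([0.16028983, 0.60345241, 0.23007436]), 'tool_rot': array([ 5.03221918e-04,  7.92736384e-01,  6.09563734e-01, -9.09297858e-04]), 'contact_force': array([-0.93600742, -0.45038847,  0.39877968]), 'ft_torque': array([0.01538255, 0.00595063, 0.02008948]), 'gripper_width': 1.0015738114839352}
scene [[519.36197853   0.         279.43708675]
 [  0.         519.36197853 203.91502459]
 [  0.           0.           1.        ]] [ 1.34258326 -0.58076466  1.26274038] [0.81392209 0.29746249 0.17662128 0.466746  ] ['img', 'intrinsics', 'position', 'orientation']
top [[419.93886121   0.         279.22568875]
 [  0.         419.93886121 209.06148335]
 [  0.           0.           1.        ]] [ 0.16997689 -0.11950805  1.56129351] [ 0.70880729  0.07469412 -0.05909513 -0.69894261] ['img', 'intrinsics', 'position', 'orientation']
wrist [[304.39734567   0.         279.3790674 ]
 [  0.         304.39734567 208.47666133]
 [  0.           0.           1.        ]] [0.09379086 0.62228435 0.37293303] [ 0.78527878 -0.10934487 -0.08266966  0.603777  ] ['img', 'intrinsics', 'position', 'orientation']
```

View pics/a_scene.png

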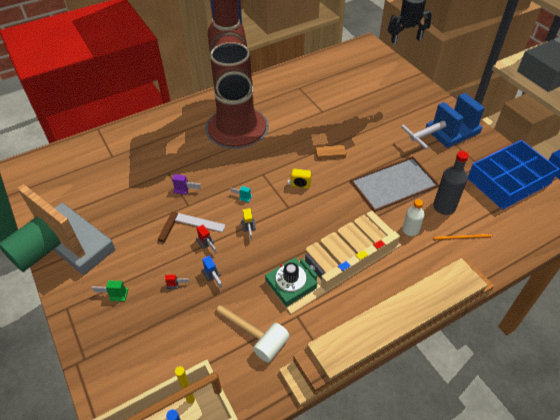

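View pics/a_top.png

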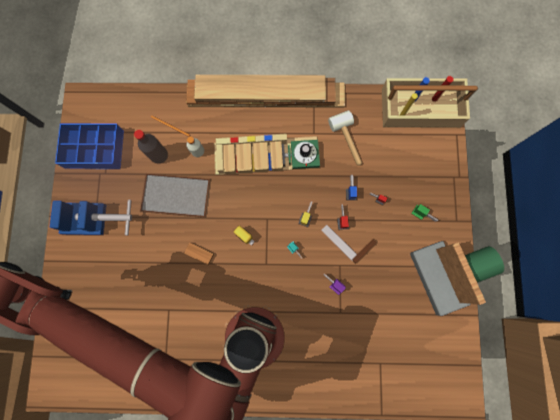

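View pics/a_wrist.png

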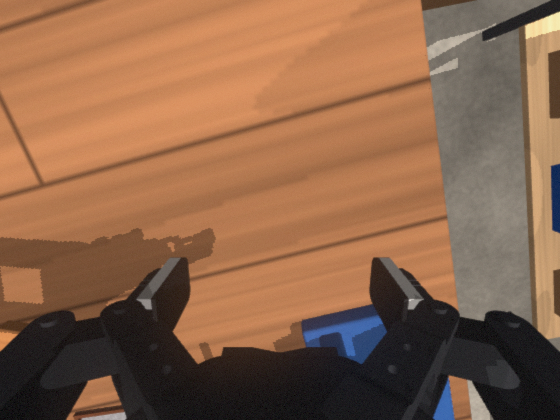

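```bash
cat > h.py <<'E'
from plant import manip
import cv2, numpy as np
from scipy.spatial.transform import Rotation as R
def rot(q): return R.from_quat([q[1],q[2],q[3],q[0]]).as_matrix()
def ray(f,px):
    K=f["intrinsics"];d=np.array([(px[0]-K[0,2])/K[0,0],-(px[1]-K[1,2])/K[1,1],-1.]);d=rot(f["orientation"])@d
    return np.array(f["position"]),d/np.linalg.norm(d)
def plane(f,px,z):
    o,d=ray(f,px);return o+d*(z-o[2])/d[2]
def proj(f,P):
    K=f["intrinsics"];c=rot(f["orientation"]).T@(np.asarray(P)-f["position"])
    return np.array([K[0,2]+K[0,0]*c[0]/-c[2],K[1,2]+K[1,1]*-c[1]/-c[2]])
def tri(f1,p1,f2,p2):
    o1,d1=ray(f1,p1);o2,d2=ray(f2,p2)
    A=np.stack([d1,-d2],1);s=np.linalg.lstsq(A,o2-o1,rcond=None)[0]
    a=o1+s[0]*d1;b=o2+s[1]*d2
    return (a+b)/2,np.linalg.norm(a-b)
HS={"red":[(0,8),(172,180)],"yellow":[(22,33)],"blue":[(105,128)],"green":[(45,80)]}
def blobs(f,col,amin=12,smin=150,vmin=60):
    h=cv2.cvtColor(f["img"],cv2.COLOR_RGB2HSV);m=np.zeros(h.shape[:2],np.uint8)
    for a,b in HS[col]: m|=cv2.inRange(h,(a,smin,vmin),(b,255,255))
    n,l,s,c=cv2.connectedComponentsWithStats(m)
    return [(tuple(np.round(c[i],1)),int(s[i][4]),tuple(int(v) for v in s[i][:4])) for i in range(1,n) if s[i][4]>=amin],m
def yaw():
    M=rot(manip.state()["tool_rot"]);return np.arctan2(M[1,0],M[0,0])
def go(x,y,z,yawt=None):
    "print cm in tool axes + turn units to reach"
    s=manip.state();M=rot(s["tool_rot"]);d=M.T@(np.array([x,y,z])-s["tool_pos"])*100
    t=np.arctan2(M[1,0],M[0,0]);out=0
    if yawt is not None:
        e=(yawt-np.degrees(t)+90)%180-90; out=-e/6
    print("rows total dx,dy,dz cm",np.round(d,2),"turn",round(out,2),"yaw",round(np.degrees(t),2),"tcp",np.round(s["tool_pos"],4))
def save(f,name,crop=None,sc=1):
    im=f["img"][:,:,::-1]
    if crop: im=im[crop[1]:crop[3],crop[0]:crop[2]]
    cv2.imwrite(f"pics/{name}.png",cv2.resize(im,None,fx=sc,fy=sc,interpolation=cv2.INTER_CUBIC))
E
python3 - <<'E'
from h import *
a=manip.grab_frame("top");b=manip.grab_frame("scene")
for c in HS:
    for n,f in(("top",a),("scene",b)):
        print(c,n,[x for x in blobs(f,c)[0]])
save(a,"b_top",(200,120,470,310),2.9)
save(b,"b_scene",(100,150,420,310),2.5)
E
```

```text
red top [((np.float64(447.9), np.float64(80.6)), 61, (442, 76, 11, 9)), ((np.float64(437.2), np.float64(94.8)), 47, (432, 91, 11, 10)), ((np.float64(138.4), np.float64(133.9)), 85, (133, 129, 11, 10)), ((np.float64(233.9), np.float64(139.4)), 41, (231, 137, 7, 6)), ((np.float64(382.2), np.float64(198.1)), 56, (378, 194, 10, 9)), ((np.float64(344.1), np.float64(221.4)), 97, (340, 215, 9, 13))]
red scene [((np.float64(5.2), np.float64(2.4)), 33, (0, 0, 12, 6)), ((np.float64(43.7), np.float64(6.7)), 228, (25, 0, 40, 16)), ((np.float64(86.2), np.float64(66.4)), 16263, (0, 0, 171, 143)), ((np.float64(219.1), np.float64(3.9)), 16, (217, 0, 5, 8)), ((np.float64(10.3), np.float64(15.1)), 147, (0, 8, 24, 16)), ((np.float64(544.9), np.float64(17.3)), 88, (538, 9, 16, 17)), ((np.float64(220.6), np.float64(13.3)), 22, (217, 11, 9, 8)), ((np.float64(224.5), np.float64(19.3)), 29, (220, 13, 8, 13)), ((np.float64(212.5), np.float64(32.7)), 73, (208, 25, 15, 18)), ((np.float64(239.1), np.float64(31.0)), 51, (231, 25, 14, 13)), ((np.float64(539.8), np.float64(35.0)), 33, (536, 30, 8, 11)), ((np.float
[... 1963 characters left out ...]
 10, 27)), ((np.float64(81.4), np.float64(226.0)), 409, (59, 208, 43, 26))]
blue scene [((np.float64(211.8), np.float64(4.5)), 13, (211, 0, 2, 11)), ((np.float64(239.2), np.float64(11.9)), 20, (239, 3, 2, 17)), ((np.float64(458.4), np.float64(120.3)), 1650, (427, 94, 57, 53)), ((np.float64(513.8), np.float64(173.1)), 3763, (468, 140, 92, 69)), ((np.float64(208.3), np.float64(264.2)), 142, (203, 256, 12, 20)), ((np.float64(343.7), np.float64(265.6)), 53, (339, 262, 11, 9)), ((np.float64(172.4), np.float64(415.1)), 101, (167, 410, 13, 10))]
green top [((np.float64(422.8), np.float64(208.0)), 18, (418, 205, 10, 7))]
green scene [((np.float64(116.3), np.float64(290.5)), 339, (107, 281, 21, 20))]
```

View pics/b_top.png

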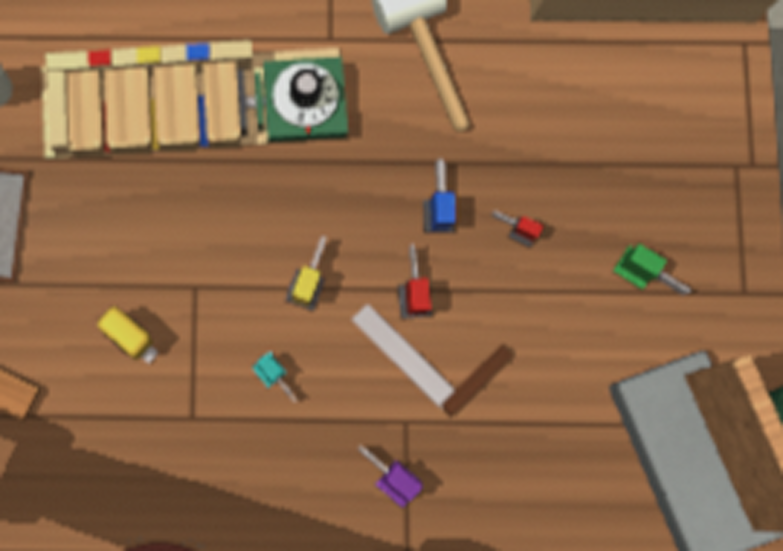

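View pics/b_scene.png

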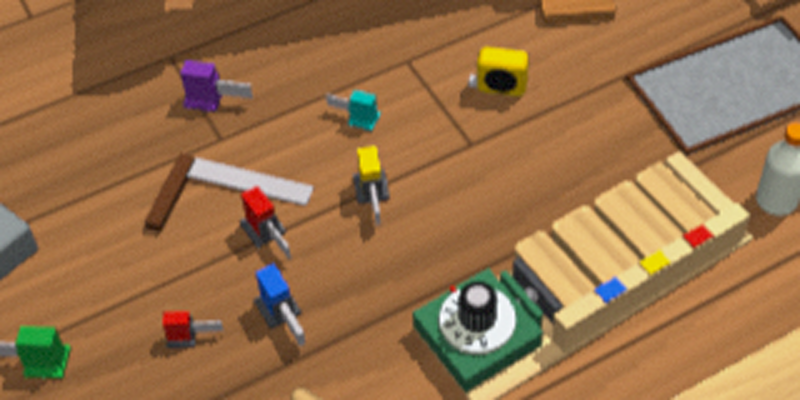

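The top view crop shows red (345,221), yellow (305,218) and blue (352,192) gauges with their blades pointing roughly +x. The small red look-alike is at (382,198), the jig is at upper left, and the tray is left of it.

Run:
```python
from h import *
a=manip.grab_frame("top");b=manip.grab_frame("scene")
P={"red":((344.1,221.4),(202.4,232.6)),"yel":((305.2,217.9),(247,214.9)),"blue":((352.4,191.9),(208.3,264.2)),"smallred":((382.2,198.1),(170.2,279.4)),
"fr":((233.9,139.4),(378.8,244)),"fy":((250.9,138.1),(361.4,254.5)),"fb":((267.8,137.5),(343.7,265.6)),"sleeve":((305.5,150),(290.5,268))}
for k,(p,q) in P.items(): print(k,*tri(a,p,b,q))
T=[(143,177),(148,210),(208,215),(209,180)]
print([plane(a,t,0.008)[:2].round(3) for t in T])
# tips by top on z=.026
for n,p in(("r",(342.3,205)),("y",(311.5,202.5)),("b",(351.7,176))): print(n,plane(a,p,.026).round(3))
for n,p in(("drink",(152,152)),("glue",(193,150)),("mallet",(350,140))): print(n,plane(a,p,.0).round(3))
```

```text
red [ 0.4177682  -0.32081543  0.04440424] 0.00012632684674771097
yel [ 0.42840985 -0.17820961  0.04917697] 0.0015895070143612075
blue [ 0.52838834 -0.35302549  0.04465288] 0.0003792679819129408
smallred [ 0.50990176 -0.4642441   0.029444  ] 0.0017726148647425372
fr [0.72310969 0.09167002 0.06056005] 0.0011027517732975455
fy [0.72819491 0.02728679 0.06179219] 0.0005695265742497617
fb [ 0.73223733 -0.03581877  0.05925358] 0.0013879405098872345
sleeve [ 0.67689888 -0.17571886  0.0822614 ] 0.004235048350950369
[array([0.587, 0.444]), array([0.458, 0.415]), array([0.442, 0.186]), array([0.578, 0.188])]
r [ 0.482 -0.317  0.026]
y [ 0.491 -0.203  0.026]
b [ 0.594 -0.354  0.026]
drink [0.691 0.419 0.   ]
glue [0.7   0.258 0.   ]
mallet [ 0.746 -0.354  0.   ]
```

Run:
```python
from h import *
f=manip.grab_frame("wrist");s=manip.state();M=rot(s["tool_rot"])
print(proj(f,s["tool_pos"]),M.T@(f["position"]-s["tool_pos"]),M.T@rot(f["orientation"]))
go(.40,-.28,.25,90)
```

```text
[278.05401429 262.72142185] [ 0.00077472 -0.06918259 -0.14264079] [[ 9.99999812e-01  2.25991390e-04  5.70491473e-04]
 [ 3.72529153e-04 -9.62361574e-01 -2.71772077e-01]
 [ 4.87600922e-04  2.71772238e-01 -9.62361477e-01]]
rows total dx,dy,dz cm [-79.27  45.85  -1.86] turn -2.48 yaw 75.11 tcp [0.1605 0.6039 0.2311]
```

```bash
python3 -m crank '[[-3.3,1.9,-0.08,0],[-3.3,1.9,-0.08,0],[-3.3,1.9,-0.08,0],[-3.3,1.9,-0.08,0],[-3.3,1.9,-0.08,0],[-3.3,1.9,-0.08,0],[-3.3,1.9,-0.08,0],[-3.3,1.9,-0.08,0],[-3.3,1.9,-0.08,0],[-3.3,1.9,-0.08,0]]'; python3 -m crank '[[-3.3,1.9,-0.08,0],[-3.3,1.9,-0.08,0],[-3.3,1.9,-0.08,0],[-3.3,1.9,-0.08,0],[-3.3,1.9,-0.08,0],[-3.3,1.9,-0.08,0],[-3.3,1.9,-0.08,0],[-3.3,1.9,-0.08,0],[-3.3,1.9,-0.08,0],[-3.3,1.9,-0.08,0]]';python3 -m crank '[[-3.3,1.9,-0.08,0],[-3.3,1.9,-0.08,0],[-3.3,1.9,-0.08,0],[-3.3,1.9,-0.08,0],[0,0,0,-1],[0,0,0,-1],[0,0,0,-0.48],[0,0,0,0],[0,0,0,0]]'
python3 - <<'E'
from h import *
f=manip.grab_frame("wrist");save(f,"c_w");go(.40,-.28,.25,90)
E
```

```text
time: 1.23
tool_pos: [0.2593, 0.2348, 0.2394]
tool_rot: [0.0, 0.792, 0.61, 0.001]
contact_force: [1.5, -0.0, 0.5]
gripper_width: 0.999
time: 2.07
tool_pos: [0.3582, -0.1337, 0.2477]
tool_rot: [0.001, 0.793, 0.609, 0.0]
contact_force: [-0.6, 0.4, 0.5]
gripper_width: 1.0
time: 2.82
tool_pos: [0.3978, -0.2786, 0.2505]
tool_rot: [0.0, 0.708, 0.707, -0.0]
contact_force: [-0.3, -0.2, -0.9]
gripper_width: 1.0
rows total dx,dy,dz cm [-0.15  0.22  0.06] turn -0.01 yaw 89.92 tcp [ 0.3978 -0.2785  0.2506]
```

View pics/c_w.png

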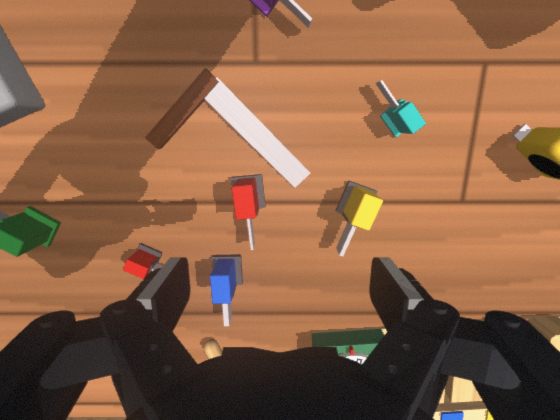

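Run:
```python
from h import *
f=manip.grab_frame("wrist");np.save("w1.npy",f,allow_pickle=True)
save(f,"d1",(200,160,400,340),4)
```

```text
(no output)
```

View pics/d1.png

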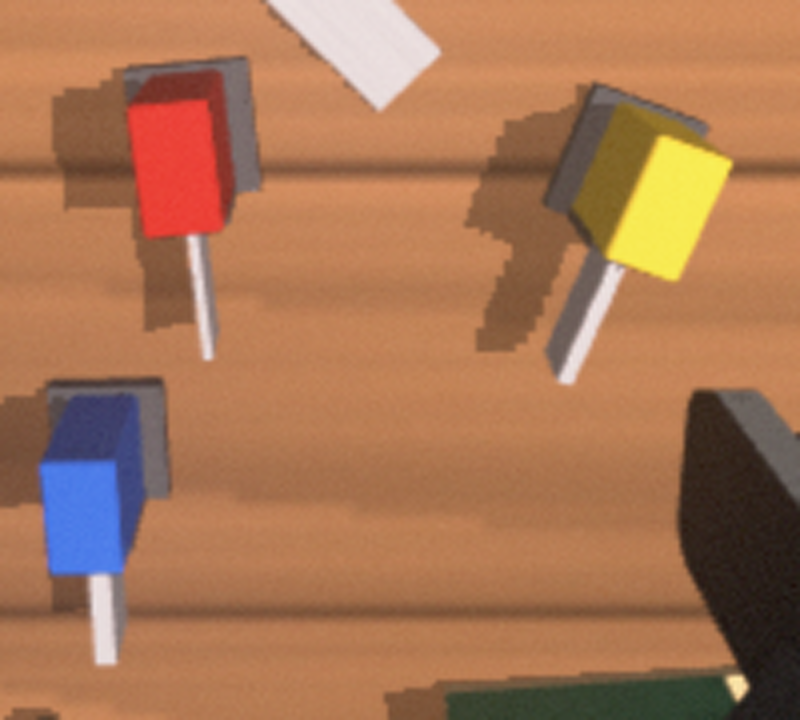

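```bash
cat >> h.py <<'E'
VT={"red":200,"yellow":200,"blue":190}
def topface(f,col,z=.058,near=None,v=None):
    m=blobs(f,col,10,120,v or VT[col])[1]
    m=cv2.morphologyEx(m,cv2.MORPH_OPEN,np.ones((2,2),np.uint8))
    out=[]
    for c in cv2.findContours(m,cv2.RETR_EXTERNAL,cv2.CHAIN_APPROX_NONE)[0]:
        if cv2.contourArea(c)<60: continue
        P=np.array([plane(f,p[0],z)[:2] for p in c],np.float32)
        (cx,cy),(w,h),a=cv2.minAreaRect(P*1000)
        if w<h: a+=90;w,h=h,w
        mm=cv2.moments(c);pc=(mm["m10"]/mm["m00"],mm["m01"]/mm["m00"])
        out.append((np.round([cx,cy],1),np.round([w,h],1),round((a+90)%180-90,1),np.round(pc,1),np.round(plane(f,pc,z)*1000,1)[:2]))
    return out
E
python3 - <<'E'
from h import *
f=np.load("w1.npy",allow_pickle=True).item()
for c in VT:
    for o in topface(f,c): print(c,o)
E
```

```text
red (array([ 500.7, -452.2]), array([26.5, 15.5]), 63.1, array([135.9, 269.9]), array([ 500.7, -452.2]))
red (array([ 417.1, -317.5]), array([38.8, 22.8]), 5.1, array([244.5, 202.7]), array([ 416.6, -317.5]))
yellow (array([ 428.9, -176.4]), array([38.9, 23.1]), -20.0, array([367.8, 212.6]), array([ 428.6, -176.3]))
blue (array([730.6, -31.9]), array([28.9,  9.1]), 89.9, array([453.5, 416.8]), array([731.1, -31.2]))
blue (array([ 528.6, -350.2]), array([36.5, 22.8]), 0.6, array([221.1, 289.9]), array([ 528.2, -350.2]))
```

```bash
python3 -m crank '[[3.6,0.4,0,0],[3.6,0.4,0,0],[3.6,0.4,0,0],[3.6,0.4,0,0],[3.6,0.4,0,0],[3.6,0.4,0,0],[3.6,0.4,0,0],[0,0,0,0],[0,0,0,0]]'
python3 - <<'E'
from h import *
f=manip.grab_frame("wrist");save(f,"e_w");np.save("w2.npy",f,allow_pickle=True)
for c in VT:
    for o in topface(f,c): print(c,o)
E
```

```text
time: 3.67
tool_pos: [0.4258, -0.025, 0.2508]
tool_rot: [0.0, 0.706, 0.708, 0.0]
contact_force: [0.6, 0.4, -0.7]
gripper_width: 1.001
red (array([ 418.3, -309.7]), array([33.2, 10.9]), -3.7, array([ 23.9, 181.9]), array([ 421.9, -310. ]))
yellow (array([ 429. , -175.8]), array([38.8, 23. ]), -19.8, array([144.7, 188.2]), array([ 428.5, -175.8]))
yellow (array([365.9,  51.9]), array([60.6, 30.6]), 50.3, array([351. , 130.9]), array([365.3,  52. ]))
blue (array([ 536.7, -349.7]), array([22.7, 20.3]), -89.8, array([ 12.3, 275. ]), array([ 537.2, -350.1]))
```

View pics/e_w.png

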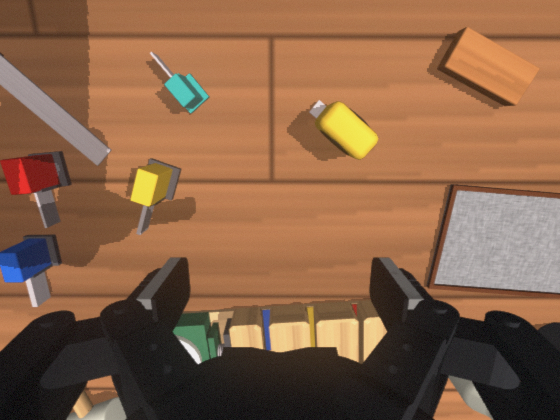

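```bash
python3 -m crank '[[2,-2.5,0,0],[2,-2.5,0,0],[0,0,0,0],[0,0,0,0]]'
python3 - <<'E'
from h import *
f=manip.grab_frame("wrist");save(f,"f_w",(180,230,400,360),3.6);np.save("w3.npy",f,allow_pickle=True)
E
```

```text
time: 4.05
tool_pos: [0.3756, 0.0127, 0.2507]
tool_rot: [0.001, 0.708, 0.707, 0.0]
contact_force: [0.5, -0.1, -0.1]
gripper_width: 1.001
```

View pics/f_w.png

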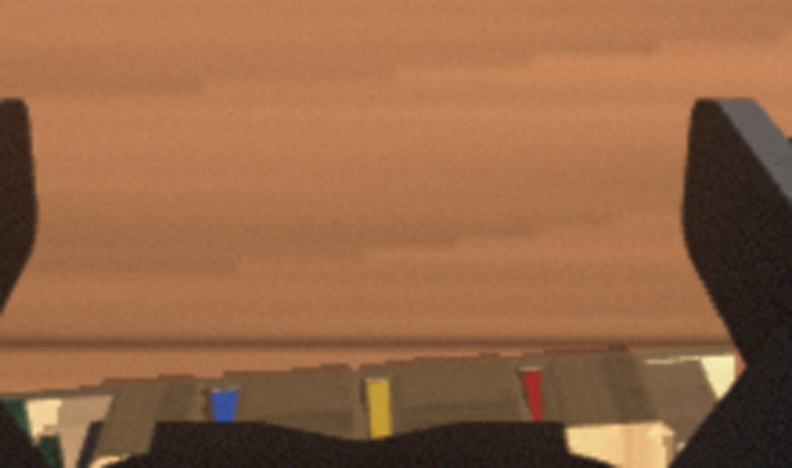

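```bash
python3 -m crank '[[0.2,4,0,0],[0.2,4,0,0],[0.2,4,0,0],[0,4,0,0],[0,0,0,0],[0,0,0,0]]'
python3 - <<'E'
from h import *
f=manip.grab_frame("wrist");save(f,"g_w",(150,180,410,360),3);np.save("w4.npy",f,allow_pickle=True)
E
```

```text
time: 4.6
tool_pos: [0.5374, 0.0178, 0.2478]
tool_rot: [-0.002, 0.708, 0.706, -0.002]
contact_force: [-0.8, -0.5, 0.2]
gripper_width: 1.002
```

View pics/g_w.png

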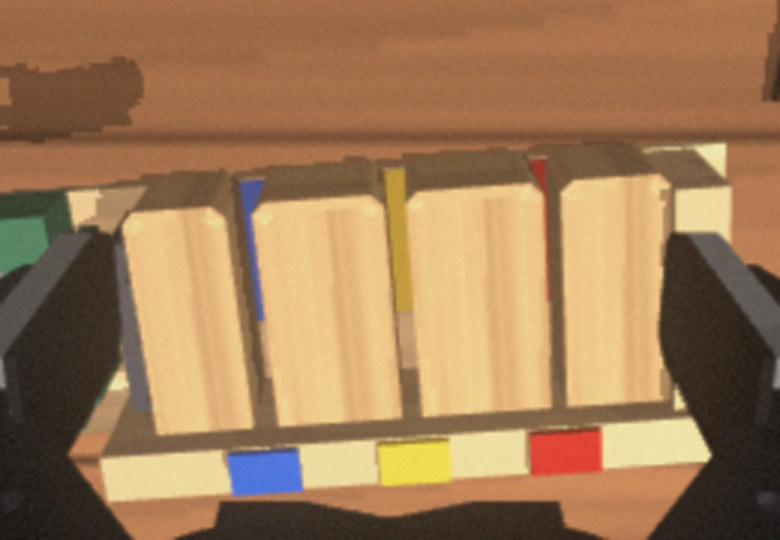

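Run:
```python
from h import *
f=np.load("w4.npy",allow_pickle=True).item()
q=lambda u,v,z=.046: plane(f,(150+u/3-.33,180+v/3-.33),z)[:2]*1000
fr=np.array([q(*p) for p in [(140,210),(212,207),(268,200),(372,195),(420,190),(530,184),(573,181),(655,177)]])
k=np.polyfit(fr[:,1],fr[:,0],1); print("front x = %.4f*y+%.2f"%tuple(k),"yaw",-np.degrees(np.arctan(k[0])),np.round(fr[:,0]-np.polyval(k,fr[:,1]),1))
E={"blue":[((227,225),(254,429)),((255,212),(277,425))],"yellow":[((381,210),(402,417)),((408,208),(421,415))],"red":[((541,196),(551,408)),((563,194),(568,404))]}
for c,(l,r) in E.items():
    L=[q(*p) for p in l];Rr=[q(*p) for p in r]
    m0=(L[0]+Rr[0])/2;m1=(L[1]+Rr[1])/2
    d=m1-m0
    # intersection with front line
    s=(np.polyval(k,m0[1])-m0[0])/(d[0]-k[0]*d[1]);M=m0+s*d
    print(c,"mouth",M.round(1),"w",(Rr[0]-L[0]).round(1),(Rr[1]-L[1]).round(1),"yaw",np.degrees(np.arctan2(d[1],d[0])).round(2))
for c,p in(("blue",(265,471)),("yellow",(415,463)),("red",(566,451))): print(c,"fence",q(*p,.061).round(1))
# floor patch
```

```text
front x = -0.0681*y+610.81 yaw 3.8976977123401744 [ 0.   0.8 -0.6  0.2 -0.6 -0.1 -0.1  0.5]
blue mouth [613.7 -42.6] w [-5.7 11.7] [-2.  10.1] yaw 3.6
yellow mouth [609.4  20. ] w [-0.8 11. ] [-1.   8.3] yaw 4.29
red mouth [605.1  83.9] w [-0.8  8.9] [-2.   7.3] yaw 4.46
blue fence [729.6 -34.6]
yellow fence [725.8  29. ]
red fence [720.   92.6]
```

Run:
```python
from h import *
go(.4288,-.176,.15,70)
```

```text
rows total dx,dy,dz cm [-19.43 -10.7    9.93] turn 3.31 yaw 89.88 tcp [0.5365 0.018  0.249 ]
```

```bash
python3 -m crank '[[-3.24,-1.78,1.65,0],[-3.24,-1.78,1.65,0],[-3.24,-1.78,1.65,0],[-3.24,-1.78,1.65,0],[-3.24,-1.78,1.65,0],[-3.23,-1.8,1.68,0],[0,0,0,1],[0,0,0,1],[0,0,0,1],[0,0,0,0.31]]';python3 -m crank '[[0,0,0,0],[0,0,0,0]]'
python3 - <<'E'
from h import *
f=manip.grab_frame("wrist");save(f,"i_w")
for o in topface(f,"yellow"): print(o)
go(.4288,-.176,.02,70)
E
```

```text
time: 5.48
tool_pos: [0.4279, -0.1758, 0.1521]
tool_rot: [0.001, 0.82, 0.572, 0.0]
contact_force: [0.1, 0.0, 0.6]
gripper_width: 1.001
time: 5.65
tool_pos: [0.4284, -0.1753, 0.152]
tool_rot: [0.001, 0.818, 0.575, 0.0]
contact_force: [0.0, 0.3, -0.9]
gripper_width: 0.996
(array([ 428.7, -176.6]), array([38.3, 22.5]), -19.3, array([277.5, 211.4]), array([ 428.3, -176.3]))
(array([361.3,  42.3]), array([42.7, 27.3]), 50.6, array([538.4,  21.5]), array([361.3,  39. ]))
rows total dx,dy,dz cm [-0.06  0.04 13.19] turn 0.03 yaw 70.15 tcp [ 0.4285 -0.1751  0.1519]
```

View pics/i_w.png

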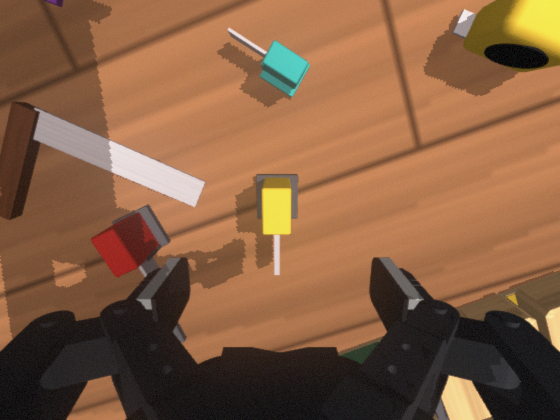

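```bash
python3 -m crank '[[-0.06,0.04,3,0],[0,0,3,0],[0,0,3,0],[0,0,3,0],[0,0,1.2,0],[0,0,0,0]]';python3 -m crank '[[0,0,0,0],[0,0,0,0],[0,0,0,0],[0,0,0,0],[0,0,0,0],[0,0,0,0],[0,0,0,0]]' 0
python3 - <<'E'
from h import *
f=manip.grab_frame("wrist");save(f,"j_w")
E
```

```text
time: 6.2
tool_pos: [0.426, -0.1738, 0.0156]
tool_rot: [-0.003, 0.818, 0.575, -0.001]
contact_force: [0.4, 0.1, -0.0]
gripper_width: 1.005
time: 6.78
tool_pos: [0.43, -0.1763, 0.0207]
tool_rot: [0.001, 0.818, 0.575, 0.0]
contact_force: [-0.2, 0.1, 6.4]
gripper_width: 0.273
```

View pics/j_w.png

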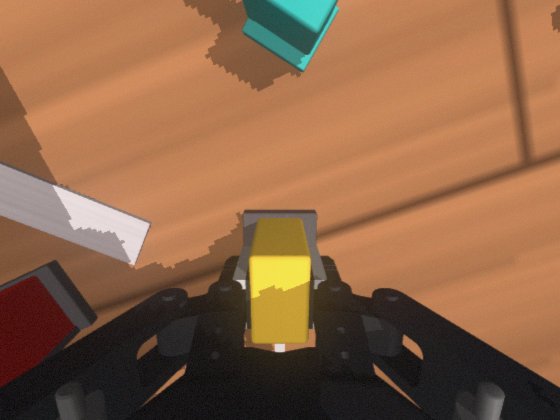

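```bash
python3 -m crank '[[0,0,-2,0],[0,0,-3,0],[0,0,-1,0],[0,0,0,-1],[0,0,0,-1],[0,0,0,-1],[0,0,0,-1],[0,0,0,0],[0,0,0,0]]'
python3 - <<'E'
from h import *
f=manip.grab_frame("wrist");save(f,"k_w",(180,180,380,360),3)
go(.5277,.0144,.081,94.1)
s=manip.state();M=rot(s["tool_rot"])
for o in topface(f,"yellow",.058+.06):
    print(o, (M.T@(np.append(o[0]/1000,0)-s["tool_pos"]))[:2]*1000)
E
```

```text
time: 7.58
tool_pos: [0.4285, -0.1753, 0.0784]
tool_rot: [-0.001, 0.682, 0.731, -0.0]
contact_force: [-0.4, -0.4, -2.3]
gripper_width: 0.269
rows total dx,dy,dz cm [18.24 11.21 -0.24] turn -0.02 yaw 93.99 tcp [ 0.4286 -0.1753  0.0786]
(array([ 426.1, -174.2]), array([37.6, 22.4]), 3.9, array([280.1, 297.1]), array([ 424.1, -174.6])) [ 1.26696415 -2.37411918]
```

View pics/k_w.png

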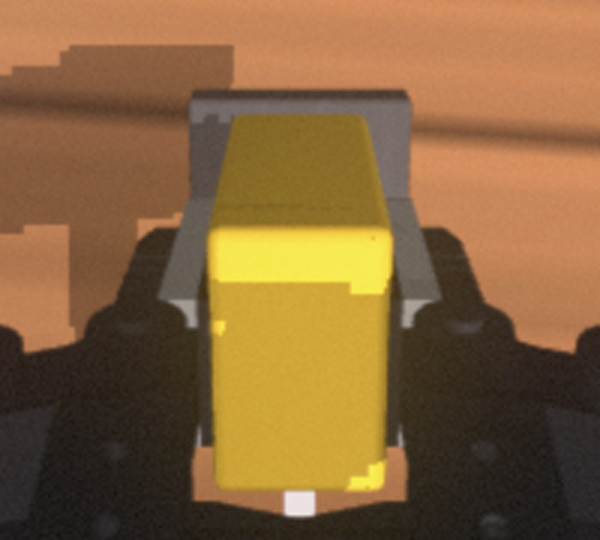

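```bash
python3 -m crank '[[3.02,1.88,0,0],[3.02,1.88,0,0],[3.02,1.88,0,0],[3.02,1.88,0,0],[3.02,1.88,0,0],[3.02,1.88,0,0],[0,0,0,0],[0,0,0,0]]'
python3 - <<'E'
from h import *
f=manip.grab_frame("wrist");save(f,"l_w",(150,180,410,360),3)
s=manip.state();print(s["contact_force"])
for o in topface(f,"yellow",.116): print(o)
go(.5297,.0131,.024,94.1)
E
```

```text
time: 8.3
tool_pos: [0.5288, 0.0148, 0.0789]
tool_rot: [-0.0, 0.68, 0.733, -0.0]
contact_force: [-0.3, 0.4, -3.3]
gripper_width: 0.276
[-5.74277472e-01 -3.48293983e-04 -2.52948365e+00]
(array([528.1,  16. ]), array([39. , 22.9]), 3.9, array([280.6, 298. ]), array([526.2,  15.9]))
rows total dx,dy,dz cm [-0.08  0.15  5.47] turn 0.01 yaw 94.15 tcp [0.5282 0.0138 0.0787]
```

View pics/l_w.png

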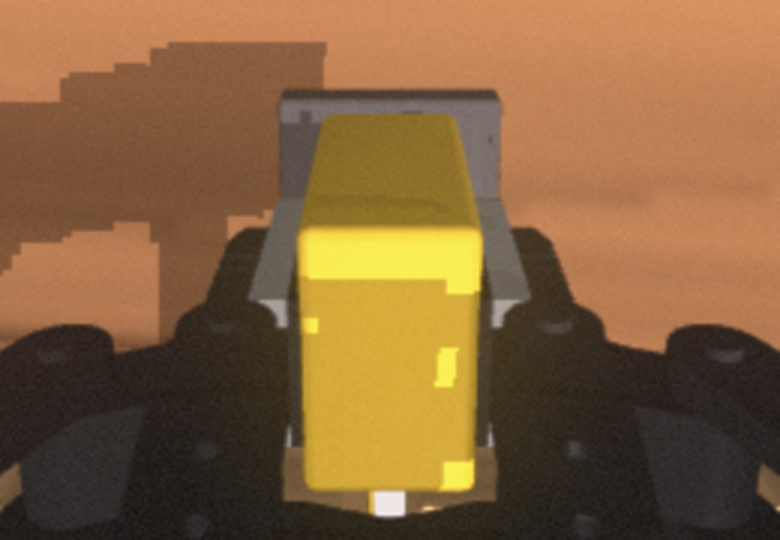

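```bash
python3 -m crank '[[-0.1,0.05,2,0],[0,0,2,0],[0,0,1.4,0],[0,0,0,0],[0,0,0,0]]';python3 -m crank '[[0,0.5,0,0],[0,0.5,0,0],[0,0.5,0,0],[0,0.5,0,0],[0,0.5,0,0],[0,0,0,0]]'
python3 - <<'E'
from h import *
f=manip.grab_frame("scene");save(f,"m_s",(240,180,440,320),4)
f=manip.grab_frame("top");save(f,"m_t",(200,110,340,220),5)
s=manip.state();print(s["contact_force"],s["ft_torque"])
E
```

```text
time: 8.77
tool_pos: [0.5278, 0.0114, 0.0244]
tool_rot: [-0.001, 0.682, 0.731, -0.001]
contact_force: [0.6, 0.1, -2.7]
gripper_width: 0.276
time: 9.27
tool_pos: [0.5554, 0.0141, 0.0259]
tool_rot: [0.001, 0.681, 0.732, 0.001]
contact_force: [-0.4, 0.0, -2.5]
gripper_width: 0.276
[-0.87928991 -0.04956367 -3.42327719] [-0.02159831  0.02431734  0.0141728 ]
```

View pics/m_s.png

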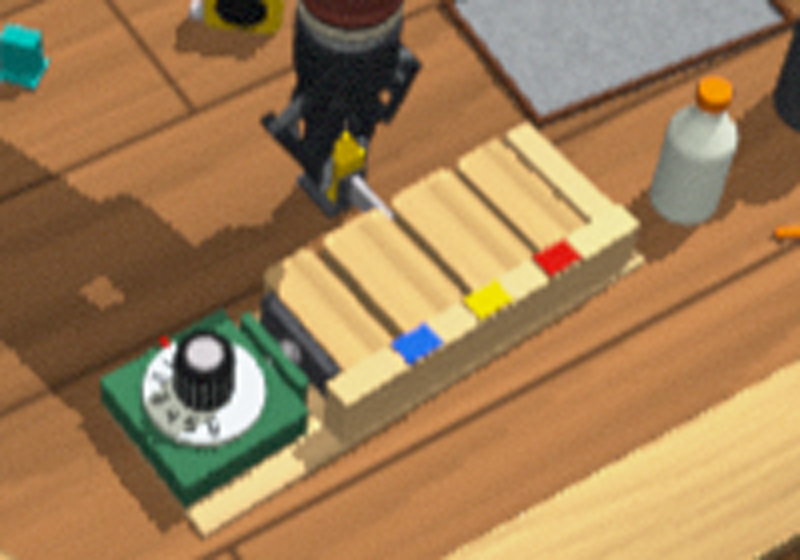

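View pics/m_t.png

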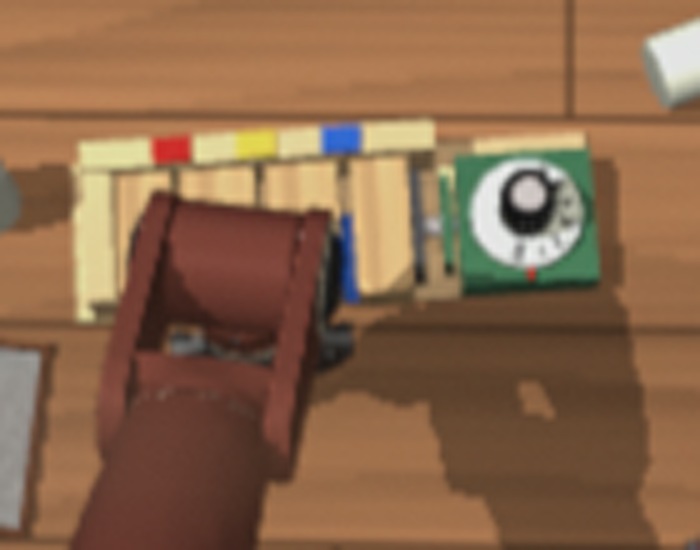

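```bash
python3 -m crank '[[0,0.8,0,0],[0,0.8,0,0],[0,0.8,0,0],[0,0.6,0,0],[0,0,0,0]]';python3 -m crank '[[0,0.2,0,0],[0,0.2,0,0],[0,0,0.3,0],[0,0,0,0],[0,0,0,0]]'
```

```text
time: 9.78
tool_pos: [0.5857, 0.0163, 0.0257]
tool_rot: [0.001, 0.681, 0.732, 0.001]
contact_force: [0.0, -0.5, -1.9]
gripper_width: 0.272
time: 10.2
tool_pos: [0.5873, 0.0166, 0.0217]
tool_rot: [-0.0, 0.681, 0.732, -0.0]
contact_force: [-0.3, 0.7, -2.0]
gripper_width: 0.273
```

```bash
python3 -m crank '[[0,0.1,0.05,0],[0,0.1,0.05,0],[0,0,0,0]]';python3 -m crank '[[0,0.1,0,0],[0,0.1,0,0],[0,0,0,0]]'
```

```text
time: 10.45
tool_pos: [0.5885, 0.0167, 0.0208]
tool_rot: [-0.001, 0.681, 0.732, -0.001]
contact_force: [-4.6, 0.7, 0.4]
gripper_width: 0.27
time: 10.7
tool_pos: [0.5885, 0.0167, 0.0208]
tool_rot: [-0.003, 0.681, 0.732, -0.003]
contact_force: [-13.3, -1.2, 6.7]
gripper_width: 0.274
```

```bash
python3 -m crank '[[0,0,0,0],[0,0,0,0],[0,-0.2,0,0],[0,0,0,0]]' 0.55;python3 -m crank '[[0,0,-2,0],[0,0,-3,0],[0,0,-4,0],[0,0,-4,0],[0,-2,-2,0],[0,-2,0,0],[0,-2,0,0],[0,0,0,0],[0,0,0,0]]'
python3 - <<'E'
from h import *
f=manip.grab_frame("wrist");save(f,"n_w")
for o in topface(f,"yellow"): print(o)
for o in topface(f,"red"): print(o)
for o in topface(f,"blue"): print(o)
go(.5,0,.2,94)
E
```

```text
time: 11.03
tool_pos: [0.5903, 0.0167, 0.0218]
tool_rot: [0.001, 0.681, 0.732, 0.0]
contact_force: [-0.7, -0.1, -0.3]
gripper_width: 0.55
time: 11.78
tool_pos: [0.5298, 0.0124, 0.1716]
tool_rot: [0.001, 0.681, 0.732, 0.0]
contact_force: [-0.3, 0.2, 0.2]
gripper_width: 0.553
(array([587.7,  18.8]), array([38.5, 22.6]), 4.1, array([280.9, 264.9]), array([587.3,  18.7]))
(array([382.7,  59.9]), array([44.6, 23.6]), -85.9, array([360.2,  13.8]), array([379.6,  62.4]))
rows total dx,dy,dz cm [-1.02 -3.11 -2.85] turn 0.02 yaw 94.13 tcp [0.5303 0.0124 0.1715]
```

View pics/n_w.png

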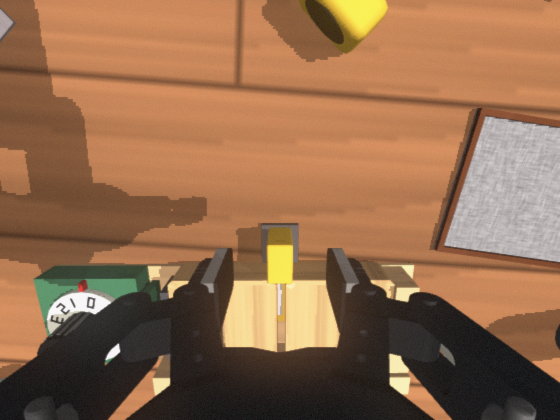

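Run:
```python
from h import *
go(.528,-.352,.16,90.6)
```

```text
rows total dx,dy,dz cm [-36.33  -2.86   1.15] turn 0.59 yaw 94.13 tcp [0.5303 0.0124 0.1715]
```

```bash
python3 -m crank '[[-3.63,-0.29,0.12,0],[-3.63,-0.29,0.12,0],[-3.63,-0.29,0.12,0],[-3.63,-0.29,0.12,0],[-3.63,-0.29,0.12,0],[-3.63,-0.29,0.12,0],[-3.63,-0.29,0.12,0],[-3.63,-0.29,0.12,0],[-3.63,-0.29,0.12,0],[-3.63,-0.29,0.12,0]]' 1;python3 -m crank '[[0,0,0,0.59],[0,0,0,0],[0,0,0,0]]'
python3 - <<'E'
from h import *
f=manip.grab_frame("wrist");save(f,"o_w")
for o in topface(f,"blue"): print(o)
for o in topface(f,"red"): print(o)
go(.528,-.351,.02,90.6)
E
```

```text
time: 12.67
tool_pos: [0.5277, -0.3541, 0.1587]
tool_rot: [0.0, 0.681, 0.732, 0.0]
contact_force: [0.1, 0.7, 0.4]
gripper_width: 1.002
time: 12.92
tool_pos: [0.5276, -0.352, 0.1585]
tool_rot: [-0.0, 0.703, 0.711, 0.0]
contact_force: [-0.3, 0.7, -0.2]
gripper_width: 1.001
(array([ 528.9, -350.9]), array([38.2, 22.1]), 1.3, array([279.9, 209.6]), array([ 528.2, -350.8]))
(array([ 505.8, -454.1]), array([26.1, 15. ]), 62.6, array([156.1, 180.8]), array([ 505.1, -451.2]))
(array([ 416.9, -317.9]), array([38.9, 22.9]), 5.1, array([326.5,  63. ]), array([ 416.2, -318. ]))
rows total dx,dy,dz cm [ 0.03  0.04 13.87] turn 0.02 yaw 90.69 tcp [ 0.5276 -0.3514  0.1587]
```

View pics/o_w.png

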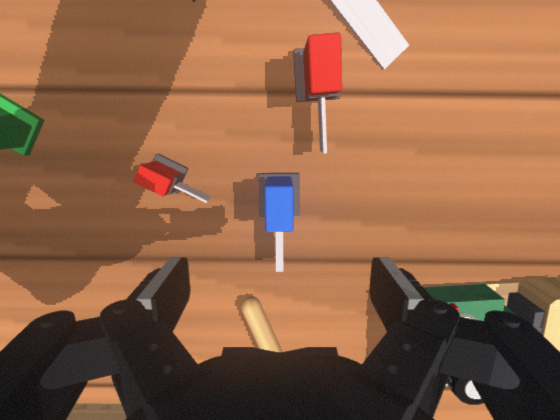

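```bash
python3 -m crank '[[0.04,0.04,0,0.08],[0,0,3,0],[0,0,3,0],[0,0,3,0],[0,0,3,0],[0,0,1.8,0],[0,0,0,0]]' 0.6;python3 -m crank '[[0,0,0,0],[0,0,0,0],[0,0,0,0],[0,0,0,0],[0,0,0,0],[0,0,0,0]]' 0; python3 -m crank '[[0,0,-2,0],[0,0,-3,0],[0,0,-1,0],[0,0,0,-0.65],[0,0,0,0],[0,0,0,0]]'
python3 - <<'E'
from h import *
f=manip.grab_frame("wrist");save(f,"p_w",(150,180,410,360),3)
s=manip.state();M=rot(s["tool_rot"])
for o in topface(f,"blue",.118,v=110):
    print(o, (M.T@(np.append(o[0]/1000,0)-s["tool_pos"]))[:2]*1000)
go(.532,-.0489,.081,94.1)
E
```

```text
time: 13.55
tool_pos: [0.5248, -0.3475, 0.0157]
tool_rot: [-0.005, 0.706, 0.708, -0.0]
contact_force: [-0.0, 0.7, -0.7]
gripper_width: 0.601
time: 14.05
tool_pos: [0.5291, -0.3522, 0.0236]
tool_rot: [0.002, 0.706, 0.708, 0.0]
contact_force: [0.0, 0.7, 5.6]
gripper_width: 0.271
time: 14.55
tool_pos: [0.527, -0.351, 0.0803]
tool_rot: [-0.001, 0.682, 0.731, -0.0]
contact_force: [0.5, -0.3, -3.9]
gripper_width: 0.278
(array([ 517. , -350.7]), array([51.2, 22.8]), 3.9, array([280.4, 279.7]), array([ 516.2, -350.6])) [ 0.58903484 -9.62038977]
rows total dx,dy,dz cm [30.08  2.59 -0.08] turn -0.03 yaw 93.93 tcp [ 0.5268 -0.3507  0.0798]
```

View pics/p_w.png

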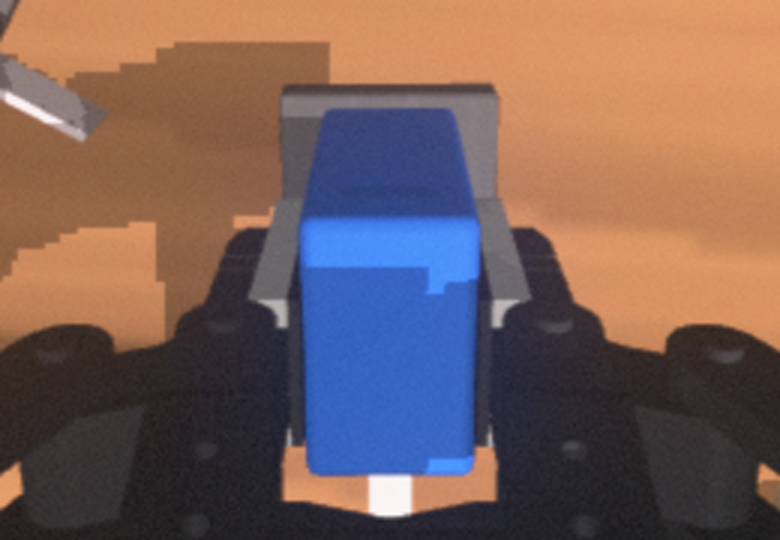

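```bash
python3 -m crank '[[3.35,0.26,0,0],[3.35,0.26,0,0],[3.35,0.26,0,0],[3.35,0.26,0,0],[3.35,0.26,0,0],[3.35,0.26,0,0],[3.35,0.26,0,0],[3.35,0.26,0,0],[3.2,0.26,0,0],[0,0,0,0]]';python3 -m crank '[[0,0,0,0],[0,0,0,0]]'
python3 - <<'E'
from h import *
go(.532,-.0505,.024,94.1)
f=manip.grab_frame("wrist")
s=manip.state();M=rot(s["tool_rot"])
# manual corners earlier view
for z in(.112,.116):
  for v in (215,473): print(z,(M.T@(np.append(plane(f,(280,180+v/3-.33),z)[:2],0)-s["tool_pos"]))[:2]*1000)
E
```

```text
time: 15.43
tool_pos: [0.5284, -0.0454, 0.0796]
tool_rot: [-0.002, 0.681, 0.733, 0.0]
contact_force: [-0.2, 0.1, -3.9]
gripper_width: 0.272
time: 15.6
tool_pos: [0.5295, -0.0505, 0.0804]
tool_rot: [-0.0, 0.682, 0.731, -0.001]
contact_force: [-0.1, 0.0, -3.2]
gripper_width: 0.275
rows total dx,dy,dz cm [-0.02  0.26  5.64] turn -0.01 yaw 94.01 tcp [ 0.5295 -0.0505  0.0804]
0.112 [  1.49486857 -19.91852752]
0.112 [ 1.54149013 20.15993237]
0.116 [  1.48521655 -21.67522341]
0.116 [ 1.53016189 16.9622645 ]
```

```bash
python3 -m crank '[[-0.02,0.2,2,0],[0,0,2,0],[0,0,1.0,0],[0,0,0,0],[0,0,0,0]]';python3 -m crank '[[0,0.5,0,0],[0,0.5,0,0],[0,0.5,0,0],[0,0.5,0,0],[0,0.5,0,0],[0,0,0,0],[0,0,0,0]]'
python3 - <<'E'
from h import *
f=manip.grab_frame("scene");save(f,"q_s",(240,180,440,320),4)
s=manip.state();print(s["contact_force"],s["ft_torque"])
E
```

```text
time: 16.07
tool_pos: [0.5314, -0.0511, 0.0305]
tool_rot: [-0.001, 0.682, 0.731, -0.001]
contact_force: [0.3, 0.1, -2.6]
gripper_width: 0.272
time: 16.65
tool_pos: [0.5573, -0.0487, 0.0314]
tool_rot: [0.0, 0.682, 0.732, 0.0]
contact_force: [-0.7, -0.4, -3.5]
gripper_width: 0.273
[ 0.78347587  0.17989091 -2.51735103] [-0.02463905 -0.02239582  0.00632789]
```

View pics/q_s.png

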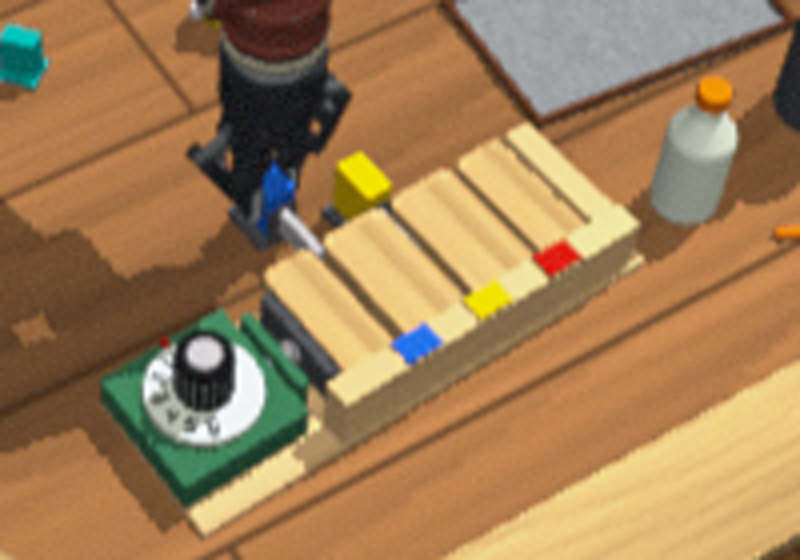

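```bash
python3 -m crank '[[0,0.8,0,0],[0,0.8,0,0],[0,0.8,0,0],[0,0.6,0,0],[0,0,0,0]]';python3 -m crank '[[0,0,0.2,0],[0,0.1,0.1,0],[0,0.1,0,0],[0,0,0,0],[0,0,0,0]]'
```

```text
time: 17.12
tool_pos: [0.5887, -0.0467, 0.0317]
tool_rot: [0.001, 0.682, 0.732, 0.0]
contact_force: [-1.0, 1.7, -2.0]
gripper_width: 0.27
time: 17.53
tool_pos: [0.5887, -0.0465, 0.0281]
tool_rot: [-0.0, 0.682, 0.731, -0.0]
contact_force: [-0.7, 0.9, -2.6]
gripper_width: 0.273
```

```bash
python3 -m crank '[[0,0.1,0.1,0],[0,0.1,0.05,0],[0,0,0,0],[0,0,0,0]]';python3 -m crank '[[0,0.1,0.1,0],[0,0.1,0,0],[0,0,0,0]]'
python3 - <<'E'
from h import *
f=manip.grab_frame("top");save(f,"r_t",(200,110,340,220),5)
f=manip.grab_frame("scene");save(f,"r_s",(280,200,360,260),8)
E
```

```text
time: 17.87
tool_pos: [0.5909, -0.0464, 0.0267]
tool_rot: [0.0, 0.682, 0.731, -0.0]
contact_force: [0.1, 0.0, -3.2]
gripper_width: 0.27
time: 18.12
tool_pos: [0.593, -0.0462, 0.0257]
tool_rot: [0.0, 0.682, 0.731, 0.0]
contact_force: [0.0, 1.4, -2.9]
gripper_width: 0.274
```

View pics/r_s.png

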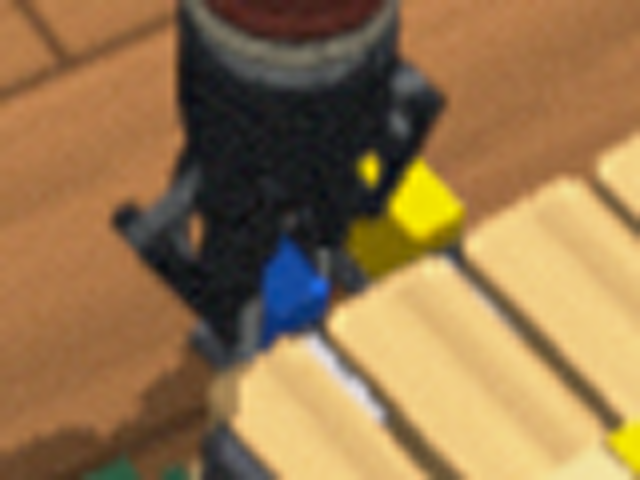

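```bash
python3 -m crank '[[0,0.1,0.05,0],[0,0.1,0.05,0],[0,0,0,0]]';python3 -m crank '[[0,0.1,0,0],[0,0.1,0,0],[0,0,0,0]]'
```

```text
time: 18.47
tool_pos: [0.5934, -0.0461, 0.0242]
tool_rot: [-0.001, 0.682, 0.732, -0.001]
contact_force: [-4.6, -0.5, -0.1]
gripper_width: 0.275
time: 18.72
tool_pos: [0.5935, -0.046, 0.0238]
tool_rot: [-0.003, 0.682, 0.732, -0.003]
contact_force: [-11.7, -0.5, 4.0]
gripper_width: 0.273
```

Shoulder and table contact both made; release.

```bash
python3 -m crank '[[0,0,0,0],[0,0,0,0],[0,-0.2,0,0],[0,0,0,0]]' 0.5;python3 -m crank '[[0,0,-2,0],[0,0,-3,0],[0,0,-4,0],[0,0,-4,0],[0.8,-2,-2,0],[0.8,-2,0,0],[0.8,-2,0,0],[0,0,0,0],[0,0,0,0]]'
python3 - <<'E'
from h import *
f=manip.grab_frame("wrist");save(f,"s_w")
for c in VT:
    for o in topface(f,c): print(c,o)
t=manip.grab_frame("top");save(t,"s_t",(200,120,470,310),2.9)
print([ (o[3],o[4]) for o in topface(t,"red",v=120)])
go(.417,-.319,.15,95.1)
E
```

```text
time: 19.05
tool_pos: [0.5955, -0.0462, 0.0255]
tool_rot: [0.001, 0.682, 0.731, 0.001]
contact_force: [0.6, 0.0, -0.6]
gripper_width: 0.499
time: 19.8
tool_pos: [0.5332, -0.0261, 0.1752]
tool_rot: [0.001, 0.682, 0.732, 0.0]
contact_force: [1.0, 1.1, -0.0]
gripper_width: 0.497
yellow (array([587.7,  18.3]), array([37.9, 22.7]), 4.0, array([317.3, 261.2]), array([586.4,  13.8]))
yellow (array([382.8,  59.1]), array([46.1, 24.6]), -86.0, array([409.6,  14. ]), array([379.5,  61.8]))
blue (array([592.1, -44.2]), array([38.1, 22.6]), 3.4, array([255.1, 262.5]), array([591.7, -44.1]))
[(array([179.3, 400.9]), array([-203.6,  242.3])), (array([120.9, 388.2]), array([-167.5,  443.8])), (array([267.8, 176.8]), array([579. , -39.7])), (array([255.4, 152.6]), array([672.3,   9. ])), (array([231.7, 169.5]), array([605.9,  95.5])), (array([139.1, 134.7]), array([739.4, 453.7]))]
rows total dx,dy,dz cm [-28.36 -13.72   2.5 ] turn -0.18 yaw 94.01 tcp [ 0.5339 -0.0265  0.175 ]
```

View pics/s_w.png

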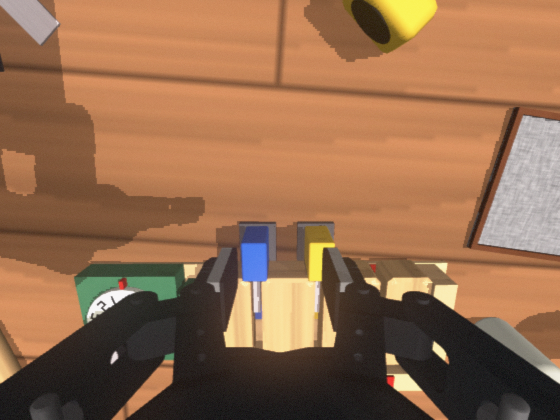

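View pics/s_t.png

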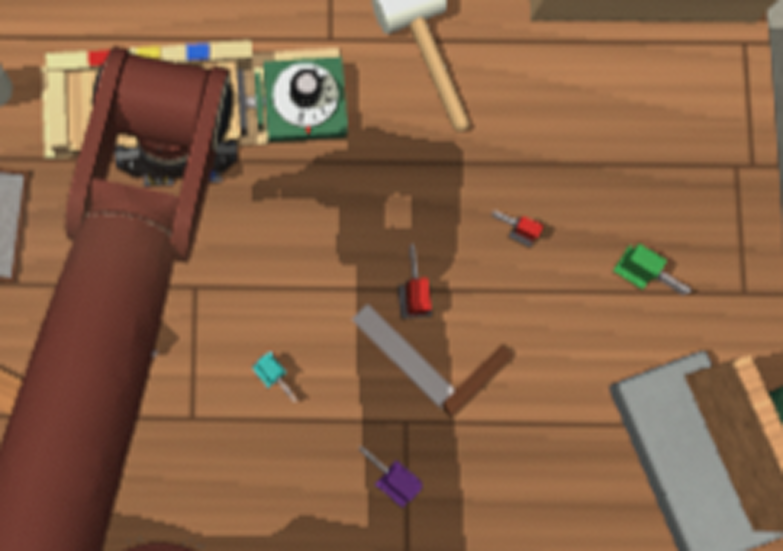

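```bash
python3 -m crank '[[-3.55,-1.72,0.31,0],[-3.55,-1.72,0.31,0],[-3.55,-1.72,0.31,0],[-3.55,-1.72,0.31,0],[-3.55,-1.72,0.31,0],[-3.55,-1.72,0.31,0],[-3.55,-1.72,0.31,0],[-3.55,-1.68,0.31,0],[0,0,0,-0.18],[0,0,0,0]]' 1
python3 - <<'E'
from h import *
f=manip.grab_frame("wrist");save(f,"t_w")
for o in topface(f,"red"): print(o)
go(.417,-.3185,.02,95.1)
E
```

```text
time: 20.73
tool_pos: [0.4158, -0.3214, 0.1496]
tool_rot: [-0.0, 0.676, 0.737, 0.0]
contact_force: [-0.3, 0.7, 0.1]
gripper_width: 1.001
(array([ 497.8, -453.3]), array([23. , 14.9]), 63.6, array([117.9, 289.4]), array([ 497.2, -453.8]))
(array([ 416.9, -317.7]), array([38.7, 22.2]), 4.3, array([282.9, 212.5]), array([ 416.1, -317.8]))
rows total dx,dy,dz cm [ 0.15  0.08 12.96] turn -0.02 yaw 94.97 tcp [ 0.4164 -0.3201  0.1496]
```

View pics/t_w.png

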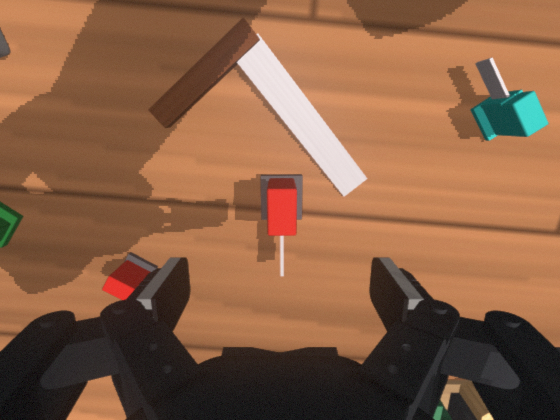

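```bash
python3 -m crank '[[0.15,0.08,0,0],[0,0,3,0],[0,0,3,0],[0,0,3,0],[0,0,2.5,0],[0,0,1,0],[0,0,0,0],[0,0,0,0]]' 0.6;python3 -m crank '[[0,0,0,0],[0,0,0,0],[0,0,0,0],[0,0,0,0],[0,0,0,0],[0,0,0,0]]' 0; python3 -m crank '[[0,0,-2,0],[0,0,-3,0],[0,0,-1,0],[0,0,0,0.14],[0,0,0,0],[0,0,0,0]]'
python3 - <<'E'
from h import *
f=manip.grab_frame("wrist");save(f,"u_w",(150,180,410,360),3)
go(.5233,.0762,.09,94.1)
E
```

```text
time: 21.45
tool_pos: [0.4177, -0.3171, 0.0254]
tool_rot: [0.0, 0.674, 0.738, 0.0]
contact_force: [0.2, 0.6, 0.4]
gripper_width: 0.605
time: 21.95
tool_pos: [0.4184, -0.3189, 0.0273]
tool_rot: [0.002, 0.675, 0.738, 0.0]
contact_force: [1.0, 0.9, 6.8]
gripper_width: 0.269
time: 22.45
tool_pos: [0.4161, -0.3169, 0.0832]
tool_rot: [-0.001, 0.68, 0.733, 0.0]
contact_force: [-0.2, 0.7, -2.9]
gripper_width: 0.271
rows total dx,dy,dz cm [38.38 13.62 -0.65] turn 0.02 yaw 94.25 tcp [ 0.4159 -0.3167  0.0828]
```

View pics/u_w.png

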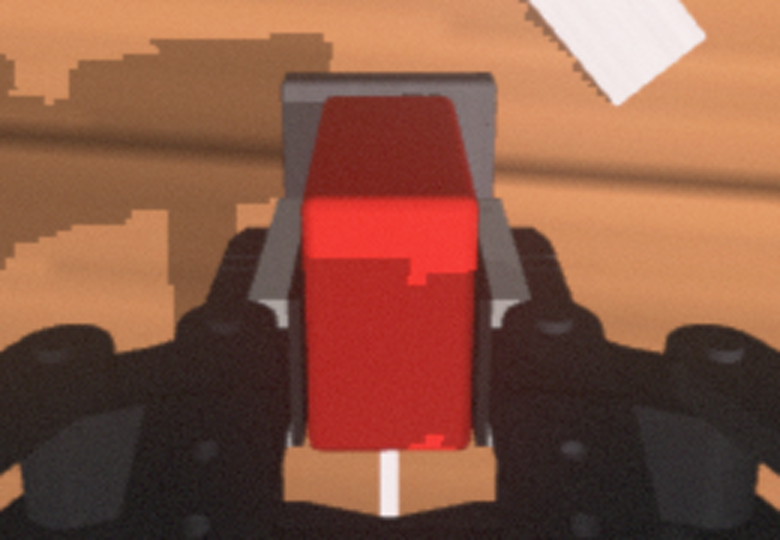

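```bash
python3 -m crank '[[3.84,1.36,0,0],[3.84,1.36,0,0],[3.84,1.36,0,0],[3.84,1.36,0,0],[3.84,1.36,0,0],[3.84,1.36,0,0],[3.84,1.36,0,0],[3.84,1.36,0,0],[3.84,1.36,0,0],[3.8,1.36,0,0.02]]';python3 -m crank '[[0,0,0,0],[0,0,0,0],[0,0,0,0]]'
python3 - <<'E'
from h import *
f=manip.grab_frame("wrist");save(f,"v_w",(150,180,410,360),3)
go(.5233,.0765,.029,94.1)
s=manip.state();M=rot(s["tool_rot"])
for z in(.108,.112,.116):
  for v in (200,448): print(z,(M.T@(np.append(plane(f,(280,180+v/3-.33),z)[:2],0)-s["tool_pos"]))[:2]*1000)
E
```

```text
time: 23.33
tool_pos: [0.523, 0.0771, 0.083]
tool_rot: [-0.001, 0.681, 0.732, -0.001]
contact_force: [0.2, -0.1, -2.3]
gripper_width: 0.267
time: 23.58
tool_pos: [0.523, 0.0749, 0.0833]
tool_rot: [-0.001, 0.681, 0.732, -0.001]
contact_force: [-0.3, -0.1, -2.3]
gripper_width: 0.272
rows total dx,dy,dz cm [0.22 0.05 5.45] turn -0.0 yaw 94.1 tcp [0.5231 0.0743 0.0835]
0.108 [  1.64503603 -18.91449728]
0.108 [ 1.70898879 21.38668158]
0.112 [  1.63542795 -20.58624771]
0.112 [ 1.69721674 18.35126632]
0.116 [  1.62581986 -22.25799813]
0.116 [ 1.6854447  15.31585105]
```

View pics/v_w.png

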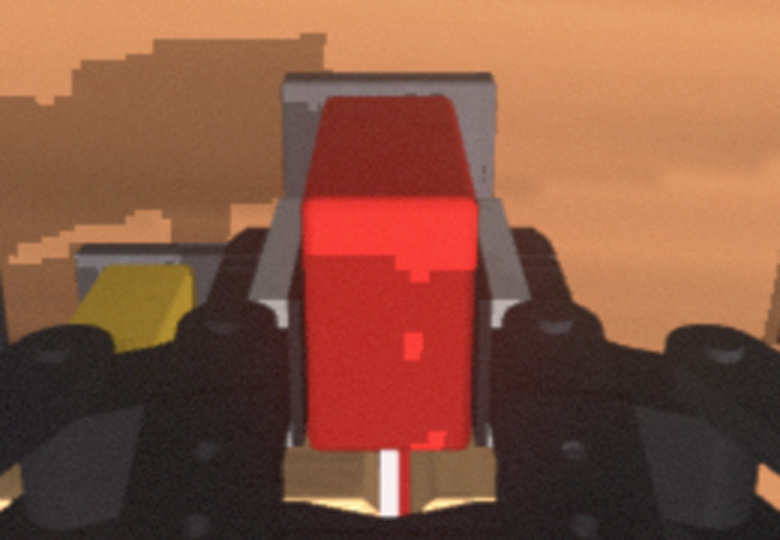

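```bash
python3 -m crank '[[0.22,0.05,2,0],[0,0,2,0],[0,0,1.0,0],[0,0,0,0],[0,0,0,0]]'
python3 - <<'E'
from h import *
f=manip.grab_frame("wrist");save(f,"w_w",(150,180,410,360),3)
f=manip.grab_frame("scene");save(f,"w_s",(300,180,420,270),6)
go(.5233,.0765,.029,94.1)
E
```

```text
time: 24.05
tool_pos: [0.5237, 0.0762, 0.0342]
tool_rot: [-0.001, 0.682, 0.732, -0.001]
contact_force: [-0.0, 0.1, -1.9]
gripper_width: 0.271
rows total dx,dy,dz cm [ 0.   -0.21  0.7 ] turn -0.0 yaw 94.08 tcp [0.5253 0.0766 0.036 ]
```

View pics/w_w.png

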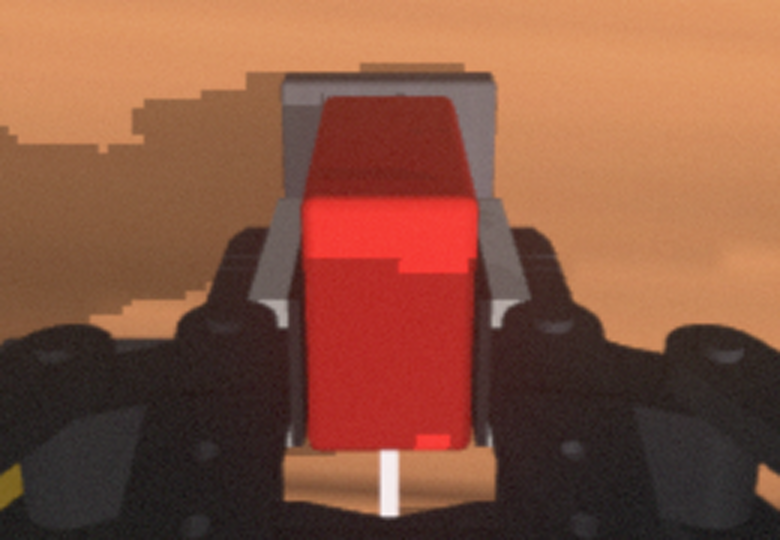

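View pics/w_s.png

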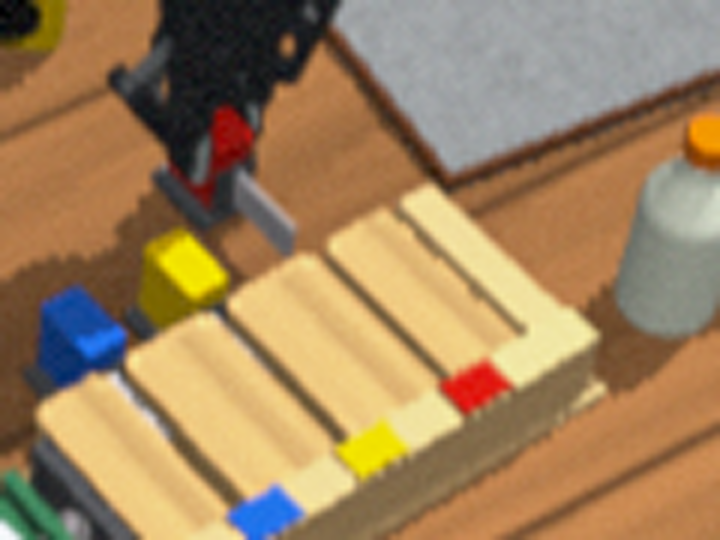

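```bash
python3 -m crank '[[0,0,0.4,0],[0,0.4,0,0],[0,0.5,0,0],[0,0.5,0,0],[0,0.5,0,0],[0,0.5,0,0],[0,0,0,0],[0,0,0,0]]'
python3 - <<'E'
from h import *
f=manip.grab_frame("scene");save(f,"x_s",(300,180,420,270),6)
f=manip.grab_frame("top");save(f,"x_t",(200,110,340,220),5)
s=manip.state();print(s["contact_force"],s["ft_torque"])
E
```

```text
time: 24.82
tool_pos: [0.5488, 0.0789, 0.0309]
tool_rot: [-0.0, 0.681, 0.732, -0.0]
contact_force: [0.5, 0.8, -1.2]
gripper_width: 0.273
[-0.26809359  0.57666201 -1.86098458] [-0.02385474  0.00337896  0.02986485]
```

View pics/x_s.png

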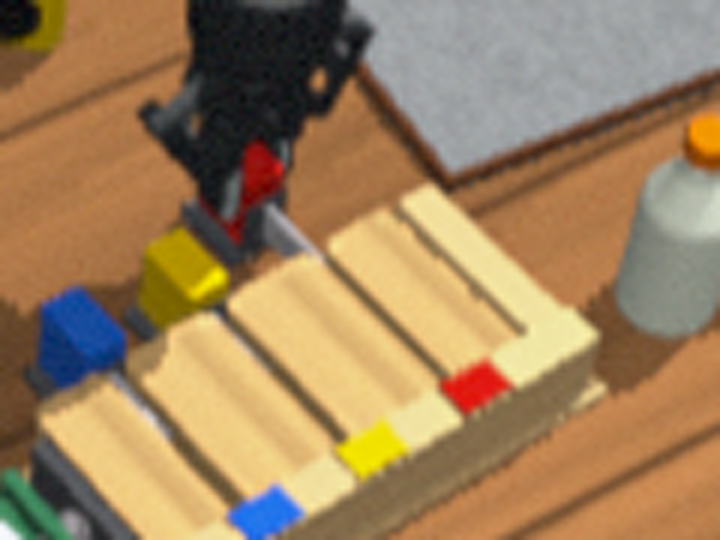

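Blade tip at (320,255) is entering the red gap. Continue.

```bash
python3 -m crank '[[0,0.7,0,0],[0,0.7,0,0],[0,0.7,0,0],[0,0.5,0,0],[0,0,0,0],[0,0,0,0]]';python3 -m crank '[[0,0.1,0.1,0],[0,0.1,0.1,0],[0,0.1,0.1,0],[0,0,0,0],[0,0,0,0]]'
```

```text
time: 25.42
tool_pos: [0.5747, 0.0808, 0.0309]
tool_rot: [-0.0, 0.681, 0.732, -0.0]
contact_force: [-0.4, -1.1, -1.5]
gripper_width: 0.274
time: 25.83
tool_pos: [0.5772, 0.081, 0.0277]
tool_rot: [-0.0, 0.681, 0.732, -0.0]
contact_force: [0.0, 0.3, -2.1]
gripper_width: 0.269
```

```bash
python3 -m crank '[[0,0.1,0.1,0],[0,0.1,0,0],[0,0,0,0]]'; python3 -m crank '[[0,0.1,0.05,0],[0,0.1,0,0],[0,0,0,0]]'
```

```text
time: 26.08
tool_pos: [0.5797, 0.0812, 0.0273]
tool_rot: [0.0, 0.681, 0.732, 0.0]
contact_force: [-1.7, -0.3, 0.1]
gripper_width: 0.272
time: 26.33
tool_pos: [0.5818, 0.0813, 0.0273]
tool_rot: [0.0, 0.681, 0.732, 0.0]
contact_force: [-2.8, -0.8, 5.1]
gripper_width: 0.27
```

```bash
python3 -m crank '[[0,0.1,0,0],[0,0.1,0,0],[0,0,0,0]]'; python3 -m crank '[[0,0.1,0,0],[0,0.1,0,0],[0,0,0,0]]'
```

```text
time: 26.58
tool_pos: [0.5837, 0.0814, 0.0273]
tool_rot: [0.0, 0.681, 0.732, 0.0]
contact_force: [-3.1, -1.0, 5.2]
gripper_width: 0.27
time: 26.83
tool_pos: [0.585, 0.0815, 0.0273]
tool_rot: [-0.001, 0.681, 0.732, -0.001]
contact_force: [-5.8, -0.9, 8.3]
gripper_width: 0.271
```

```bash
python3 -m crank '[[0,0.1,0,0],[0,0.1,0,0],[0,0,0,0]]'; python3 -m crank '[[0,0,0,0],[0,0,0,0],[0,-0.2,0,0],[0,0,0,0]]' 0.5;python3 -m crank '[[0,0,-2,0],[0,0,-3,0],[0,0,-4,0],[0,0,-4,0],[-0.8,-2,-2,0],[-0.8,-2,0,0],[-0.8,-2,0,0],[-1,0,0,0],[-1,0,0,0],[0,0,0,0]]' ;python3 -m crank '[[0,0,0,0]]'
python3 - <<'E'
from h import *
f=manip.grab_frame("wrist");save(f,"y_w")
for c in VT:
    for o in topface(f,c): print(c,o)
E
```

```text
time: 27.08
tool_pos: [0.585, 0.0815, 0.0273]
tool_rot: [-0.002, 0.681, 0.732, -0.003]
contact_force: [-13.8, -2.0, 15.0]
gripper_width: 0.274
time: 27.42
tool_pos: [0.5853, 0.0816, 0.0262]
tool_rot: [0.0, 0.681, 0.732, 0.0]
contact_force: [0.0, 0.5, -0.1]
gripper_width: 0.502
time: 28.25
tool_pos: [0.5292, 0.0319, 0.1764]
tool_rot: [0.0, 0.682, 0.732, 0.0]
contact_force: [0.1, 0.0, 0.6]
gripper_width: 0.498
time: 28.33
tool_pos: [0.5293, 0.0329, 0.1762]
tool_rot: [-0.0, 0.682, 0.732, 0.0]
contact_force: [-0.7, 0.9, 0.3]
gripper_width: 0.501
red (array([582.7,  82.9]), array([38.4, 22.3]), 2.6, array([322.7, 256.9]), array([578. ,  77.6]))
yellow (array([582.1,  12.9]), array([38.9, 23.2]), 11.6, array([253., 256.]), array([581.6,  12.8]))
yellow (array([382.9,  58.9]), array([47.5, 25.5]), -85.9, array([330.9,  14. ]), array([379.1,  62.1]))
blue (array([592.6, -43.9]), array([38. , 22.7]), 4.2, array([191. , 260.6]), array([590.4, -44.9]))
```

View pics/y_w.png

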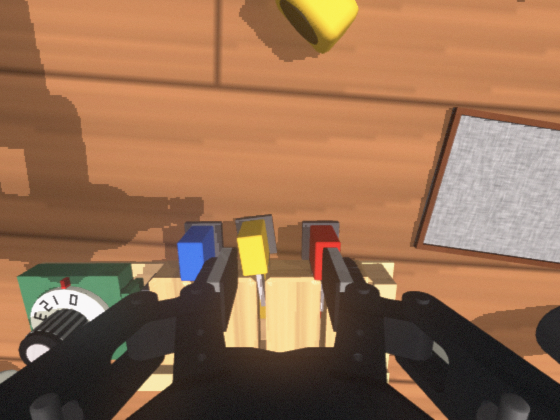

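Run:
```python
from h import *
go(.5822,.0115,.15,101.2)
```

```text
rows total dx,dy,dz cm [-2.55  5.13  2.62] turn -1.18 yaw 94.1 tcp [0.5292 0.0333 0.1762]
```

```bash
python3 -m crank '[[-1.28,2.56,1.31,0],[-1.27,2.57,1.31,0],[0,0,0,-0.6],[0,0,0,-0.58],[0,0,0,0],[0,0,0,0]]' 0.55
python3 - <<'E'
from h import *
f=manip.grab_frame("wrist");save(f,"z_w",(130,150,430,370),2.6)
for c in VT:
    for o in topface(f,c): print(c,o)
go(.5822,.0115,.024,101.2)
E
```

```text
time: 28.88
tool_pos: [0.582, 0.012, 0.1498]
tool_rot: [-0.0, 0.635, 0.772, -0.0]
contact_force: [0.0, -0.1, -0.0]
gripper_width: 0.552
red (array([583. ,  83.1]), array([38.7, 22.2]), 4.0, array([363.8, 228.2]), array([582.3,  83. ]))
yellow (array([582.2,  12.5]), array([37.9, 22.5]), 11.8, array([279.2, 211.3]), array([581.6,  12.6]))
blue (array([578.9, -45.4]), array([22.6, 12.2]), -78.9, array([207.7, 194.4]), array([578.8, -45.6]))
rows total dx,dy,dz cm [-0.06  0.02 12.61] turn -0.01 yaw 101.16 tcp [0.5819 0.012  0.1501]
```

View pics/z_w.png

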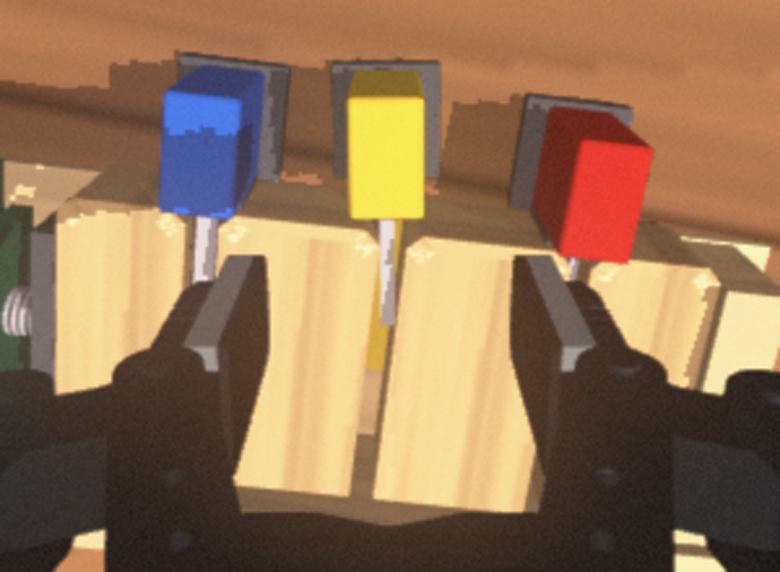

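```bash
python3 -m crank '[[-0.06,0,3,0],[0,0,3,0],[0,0,3,0],[0,0,2.4,0],[0,0,1,0],[0,0,0,0],[0,0,0,0]]';python3 -m crank '[[0,0,0,0],[0,0,0,0],[0,0,0,0],[0,0,0,0],[0,0,0,0]]' 0
```

```text
time: 29.52
tool_pos: [0.5821, 0.0112, 0.0268]
tool_rot: [0.0, 0.635, 0.773, 0.0]
contact_force: [0.4, -0.1, 0.6]
gripper_width: 0.552
time: 29.93
tool_pos: [0.5837, 0.0113, 0.0289]
tool_rot: [0.002, 0.635, 0.773, 0.001]
contact_force: [-1.6, 2.5, 7.4]
gripper_width: 0.274
```

```bash
python3 -m crank '[[0,0,-0.1,0],[0.13,0,0,0.3],[0.13,0,0,0.3],[0.13,0,0,0.3],[0.13,0,0,0.28],[0,0,0,0]]'
python3 - <<'E'
from h import *
go(.5885,.0167,.028,94.1)
E
```

```text
time: 30.43
tool_pos: [0.5824, 0.0154, 0.0289]
tool_rot: [0.002, 0.681, 0.732, 0.0]
contact_force: [0.2, -1.7, 6.7]
gripper_width: 0.27
rows total dx,dy,dz cm [0.09 0.62 0.09] turn 0.0 yaw 94.11 tcp [0.5824 0.0154 0.0289]
```

```bash
python3 -m crank '[[0.05,0.1,0,0],[0,0.15,0,0],[0,0.15,0,0],[0,0,0,0]]'; python3 -m crank '[[0,0.1,0,0],[0,0.1,0,0],[0,0,0,0]]'; python3 -m crank '[[0,0.1,0,0],[0,0.1,0,0],[0,0,0,0]]'
```

```text
time: 30.77
tool_pos: [0.5847, 0.0162, 0.029]
tool_rot: [-0.0, 0.681, 0.732, -0.001]
contact_force: [-6.4, -2.3, 12.9]
gripper_width: 0.269
time: 31.02
tool_pos: [0.5864, 0.0165, 0.029]
tool_rot: [-0.001, 0.681, 0.732, -0.001]
contact_force: [-6.8, -0.5, 12.3]
gripper_width: 0.268
time: 31.27
tool_pos: [0.5884, 0.0168, 0.029]
tool_rot: [-0.001, 0.681, 0.733, -0.001]
contact_force: [-7.2, -1.5, 12.6]
gripper_width: 0.267
```

```bash
python3 -m crank '[[0,0.1,-0.03,0],[0,0.1,0,0],[0,0,0,0]]'; python3 -m crank '[[0,0.1,0,0],[0,0.1,0,0],[0,0,0,0]]'
```

```text
time: 31.52
tool_pos: [0.5895, 0.017, 0.029]
tool_rot: [-0.002, 0.681, 0.733, -0.002]
contact_force: [-10.7, -0.2, 14.4]
gripper_width: 0.273
time: 31.77
tool_pos: [0.5896, 0.017, 0.029]
tool_rot: [-0.003, 0.681, 0.733, -0.004]
contact_force: [-19.1, -2.2, 21.3]
gripper_width: 0.269
```

```bash
python3 -m crank '[[0,0,0,0],[0,0,0,0],[0,-0.25,0,0],[0,0,0,0]]' 0.5;python3 -m crank '[[0,0,-2,0],[0,0,-3,0],[0,0,-4,0],[0,0,-4,0],[-0.8,-2,-2,0],[-0.8,-2,0,0],[-0.8,-2,0,0],[-1,0,0,0],[-1,0,0,0],[0,0,0,0]]' 1 ;python3 -m crank '[[0,0,0,0]]'
python3 - <<'E'
from h import *
f=manip.grab_frame("wrist");save(f,"A_w",(0,180,400,400),2)
for c in VT:
    for o in topface(f,c): print(c,o)
E
```

```text
time: 32.1
tool_pos: [0.5899, 0.0174, 0.027]
tool_rot: [-0.0, 0.681, 0.732, -0.0]
contact_force: [-1.2, -0.3, 0.5]
gripper_width: 0.503
time: 32.93
tool_pos: [0.5342, -0.0323, 0.1774]
tool_rot: [0.0, 0.682, 0.732, -0.0]
contact_force: [0.1, 0.3, -0.0]
gripper_width: 1.004
time: 33.02
tool_pos: [0.5343, -0.0313, 0.1773]
tool_rot: [-0.0, 0.682, 0.732, 0.0]
contact_force: [0.5, -0.3, 0.8]
gripper_width: 1.0
red (array([577.6,  82.7]), array([26.5, 21.8]), 3.1, array([398.5, 253.5]), array([575. ,  83.9]))
yellow (array([587.7,  18.7]), array([39. , 22.6]), 4.3, array([327.5, 261.1]), array([587.4,  18.7]))
yellow (array([382.6,  59.3]), array([45.3, 24.9]), -85.9, array([415.7,  13.8]), array([379.1,  62.1]))
blue (array([592.6, -44.2]), array([38.1, 21.8]), 3.7, array([260.6, 261. ]), array([591.7, -44.1]))
```

View pics/A_w.png

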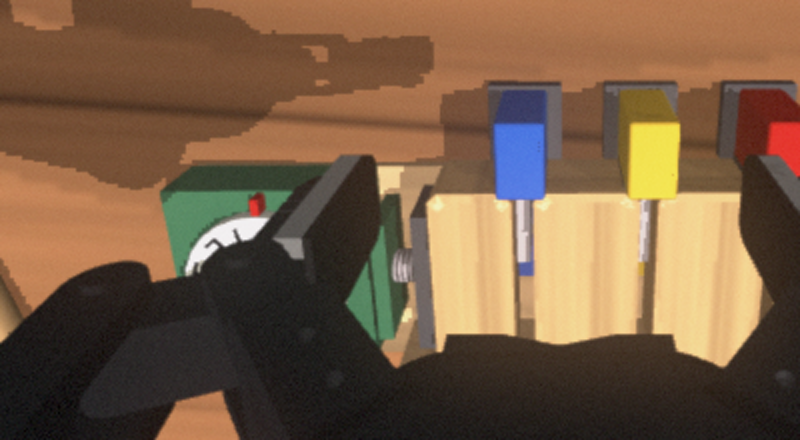

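```bash
python3 -m crank '[[-3.6,1,-1.2,0],[-3.6,1,-1.2,0],[-3.6,1,-1.2,0],[-3.4,1,-1.2,0],[0,0.4,-1,0],[0,0,0,0],[0,0,0,0]]'
python3 - <<'E'
from h import *
f=manip.grab_frame("wrist");save(f,"B_w",(180,140,400,320),3.6)
go(.677,-.176,.15)
E
```

```text
time: 33.65
tool_pos: [0.5885, -0.1688, 0.2355]
tool_rot: [-0.0, 0.681, 0.732, 0.0]
contact_force: [-0.8, 0.2, -0.2]
gripper_width: 0.996
rows total dx,dy,dz cm [-1.44  8.85  8.45] turn 0 yaw 94.2 tcp [ 0.5878 -0.1682  0.2346]
```

View pics/B_w.png

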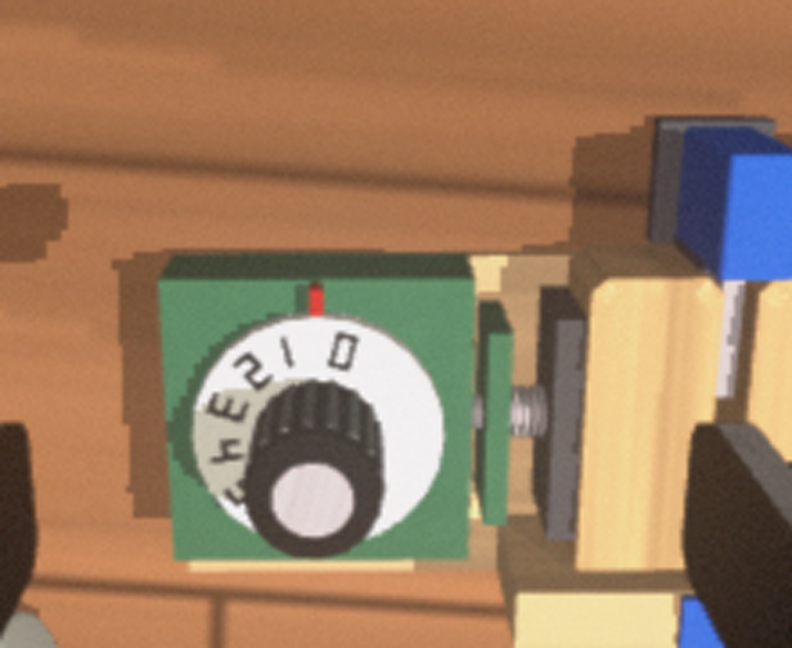

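```bash
cat >> h.py <<'E'
def dial(f,u0,v0,sc,pts,c,idx,z=.045):
    g=lambda p: plane(f,(u0+(p[0]+.5)/sc-.5,v0+(p[1]+.5)/sc-.5),z)[:2]
    C=np.mean([g(p) for p in c],0) ; print("centre",C.round(4),"r",[round(float(np.linalg.norm(g(p)-C)*1000),1) for p in c])
    ang=lambda p:(lambda d:np.degrees(np.arctan2(d[1],d[0])))(g(p)-C)
    i=ang(idx); print("idx",round(i,1))
    for n,p in pts.items():
        d=g(p)-C; a=(ang(p)-i+180)%360-180   # ccw from above positive
        print(n,"cw angle from idx",round(-a,1),"r",round(np.linalg.norm(d)*1000,1))
E
python3 - <<'E'
from h import *
f=manip.grab_frame("wrist")
dial(f,180,140,3.6,{0:(343,352),1:(287,352),2:(255,372),3:(230,408),4:(226,450),5:(237,493)},[(192,428),(443,428),(316,315)],(316,298))
# disc ellipse via mask
h=cv2.cvtColor(f["img"],cv2.COLOR_RGB2HSV)
m=cv2.inRange(h,(0,0,140),(180,50,255)); n,l,s,c=cv2.connectedComponentsWithStats(m)
for i in range(1,n):
    if s[i][4]>200: print(s[i],c[i])
E
```

```text
centre [ 0.6619 -0.1756] r [43.5, 43.5, 26.3]
idx -175.8
0 cw angle from idx 32.1 r 16.1
1 cw angle from idx -35.1 r 16.7
2 cw angle from idx -71.6 r 21.2
3 cw angle from idx -101.8 r 29.3
4 cw angle from idx -124.7 r 37.1
5 cw angle from idx -143.6 r 45.9
[ 233  228   70   63 1980] [269.65505051 253.1530303 ]
[255 270  23  20 370] [265.65135135 279.55675676]
[173 312  25  42 643] [186.4681182  331.55832037]
[ 67 412  59   8 372] [ 94.22311828 416.22580645]
```

Run:
```python
from h import *
f=manip.grab_frame("wrist")
dial(f,180,140,3.6,{0:(343,352),1:(287,352),2:(255,372),3:(230,408),4:(226,450),5:(237,493)},[(192,428),(443,428),(317,315),(317,546)],(316,298))
h=cv2.cvtColor(f["img"],cv2.COLOR_RGB2HSV)
# sleeve top cap centre (313,500)
for z in(.087,):print("cap",plane(f,(180+313.5/3.6-.4,140+500.5/3.6-.4),z))
t=manip.grab_frame("top");save(t,"C_t",(280,130,330,175),14);s=manip.grab_frame("scene");save(s,"C_s",(260,250,320,300),12)
```

```text
centre [ 0.6754 -0.1743] r [41.3, 41.5, 40.5, 42.7]
idx -175.9
0 cw angle from idx 17.1 r 29.1
1 cw angle from idx -18.9 r 29.4
2 cw angle from idx -43.8 r 29.0
3 cw angle from idx -74.0 r 29.7
4 cw angle from idx -102.8 r 31.1
5 cw angle from idx -129.9 r 35.4
cap [ 0.67787596 -0.17376047  0.087     ]
```

View pics/C_s.png

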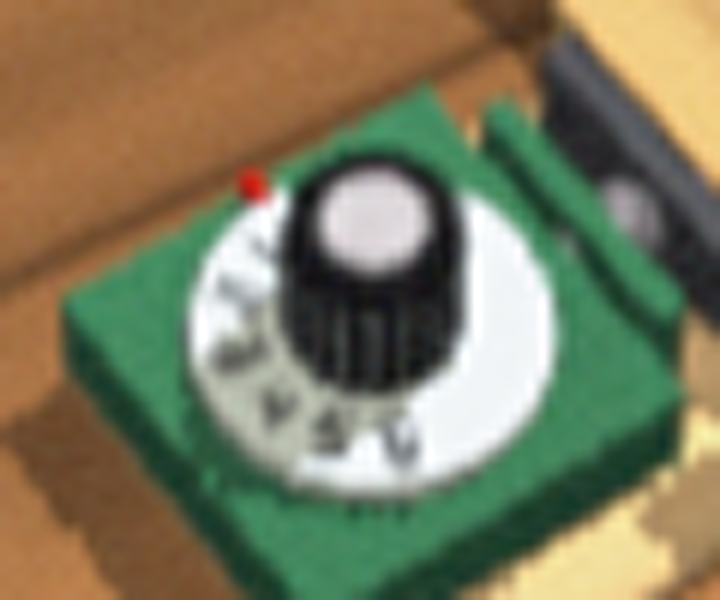

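Run:
```python
from h import *
go(.6768,-.1755,.12,94.2)
```

```text
rows total dx,dy,dz cm [-1.42  8.89 11.43] turn 0.0 yaw 94.22 tcp [ 0.5873 -0.168   0.2344]
```

```bash
python3 -m crank '[[-0.48,2.97,0.5,0],[-0.47,2.96,1,0],[-0.47,2.96,2,0],[0,0,2.5,0],[0,0,2.5,0],[0,0,2.5,0],[0,0,0.43,0],[0,0,0,0],[0,0,0,0]]' 0.75
python3 - <<'E'
from h import *
f=manip.grab_frame("wrist");save(f,"D_w")
go(.6768,-.1755,.054,94.2)
E
```

```text
time: 34.65
tool_pos: [0.6778, -0.1768, 0.1221]
tool_rot: [0.0, 0.681, 0.732, 0.0]
contact_force: [0.3, 0.2, 0.7]
gripper_width: 0.748
rows total dx,dy,dz cm [ 0.19 -0.18  6.94] turn -0.01 yaw 94.15 tcp [ 0.6785 -0.1771  0.1234]
```

View pics/D_w.png

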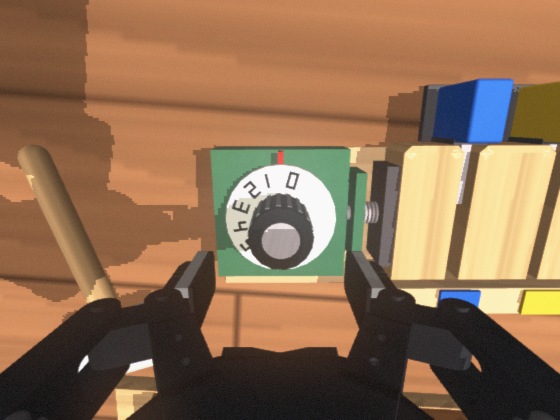

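```bash
python3 -m crank '[[0.15,-0.15,2,0],[0,0,2,0],[0,0,1.5,0],[0,0,1,0],[0,0,0.4,0],[0,0,0,0],[0,0,0,0]]';python3 -m crank '[[0,0,0,0],[0,0,0,0],[0,0,0,0],[0,0,0,0],[0,0,0,0]]' 0
python3 - <<'E'
from h import *
f=manip.grab_frame("wrist");save(f,"E_w",(130,130,430,350),2.6)
E
```

```text
time: 35.28
tool_pos: [0.6766, -0.1759, 0.0532]
tool_rot: [0.001, 0.681, 0.732, 0.0]
contact_force: [0.7, 0.1, 0.4]
gripper_width: 0.751
time: 35.7
tool_pos: [0.6769, -0.1761, 0.054]
tool_rot: [0.001, 0.681, 0.732, 0.0]
contact_force: [-0.8, -0.4, 5.8]
gripper_width: 0.476
```

View pics/E_w.png

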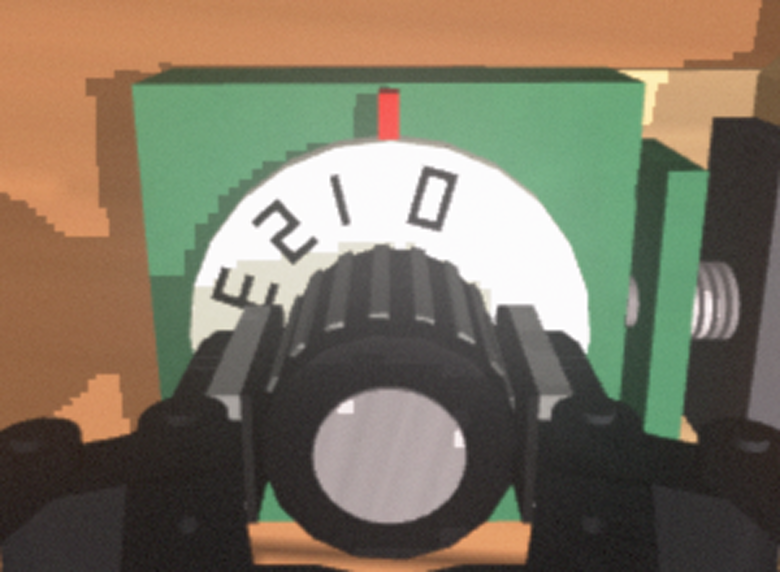

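```bash
python3 -m crank '[[0,0,0,1],[0,0,0,1],[0,0,0,1],[0,0,0,1],[0,0,0,1],[0,0,0,1],[0,0,0,1],[0,0,0,1],[0,0,0,0]]';python3 -m crank '[[0,0,0,1],[0,0,0,1],[0,0,0,1],[0,0,0,1],[0,0,0,1],[0,0,0,1],[0,0,0,1],[0,0,0,1],[0,0,0,0],[0,0,0,0]]'
python3 - <<'E'
from h import *
f=manip.grab_frame("wrist");save(f,"F_w",(130,130,430,350),2.6)
t=manip.grab_frame("scene");save(t,"F_s",(250,240,330,300),9)
go(.6768,-.1755,.054,-8)
E
```

```text
time: 36.5
tool_pos: [0.6777, -0.1741, 0.054]
tool_rot: [-0.0, 0.921, 0.39, 0.002]
contact_force: [1.3, 4.8, 5.9]
gripper_width: 0.476
time: 37.33
tool_pos: [0.6796, -0.1733, 0.0541]
tool_rot: [-0.002, 1.0, -0.016, 0.004]
contact_force: [9.5, 7.8, 1.3]
gripper_width: 0.476
rows total dx,dy,dz cm [-0.28  0.24  0.  ] turn 1.03 yaw -1.84 tcp [ 0.6796 -0.1732  0.0541]
```

View pics/F_w.png

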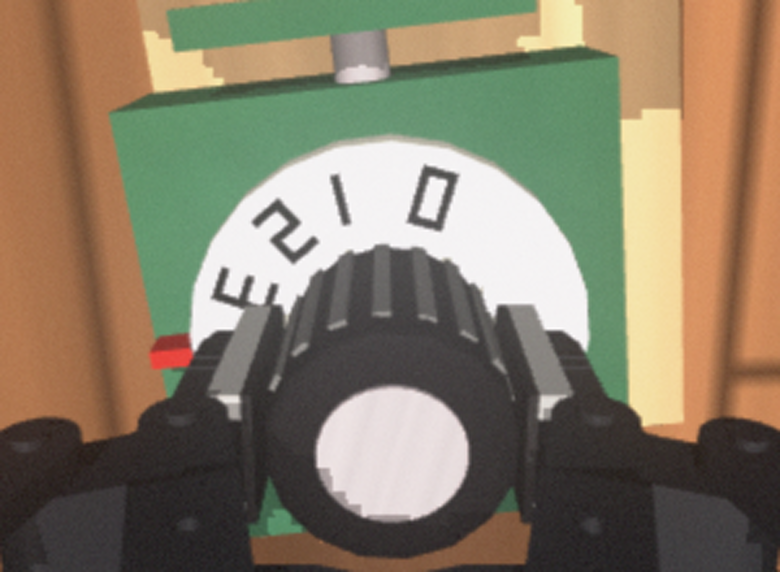

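View pics/F_s.png

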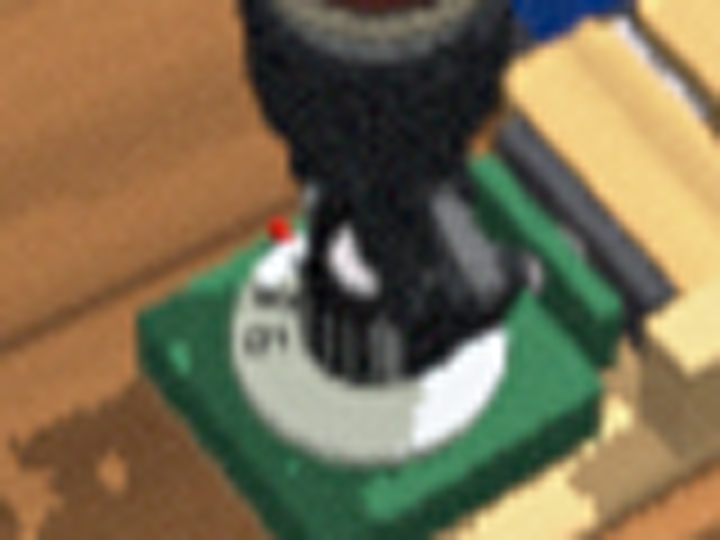

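```bash
cat >> h.py <<'E'
def dial2(f,u0,v0,sc,rim,pts,idx,z=.045,zi=.043):
    from scipy.optimize import least_squares
    g=lambda p,zz=z: plane(f,(u0+(p[0]+.5)/sc-.5,v0+(p[1]+.5)/sc-.5),zz)[:2]
    Rm=np.array([g(p) for p in rim])
    r=least_squares(lambda c:np.linalg.norm(Rm-c,axis=1)-.042,Rm.mean(0)+[.0,0]);C=r.x
    print("C",C.round(4),"res mm",(r.fun*1000).round(1))
    an=lambda q:np.degrees(np.arctan2(*(q-C)[::-1]))
    i=an(g(idx,zi))
    for n,p in pts.items(): print(n,"cw from idx",round(-((an(g(p))-i+180)%360-180),1))
E
python3 - <<'E'
from h import *
f=manip.grab_frame("wrist")
dial2(f,130,130,2.6,[(390,138),(240,212),(193,300),(540,210),(587,300),(300,158)],{0:(433,198),1:(341,199),2:(284,231),3:(246,290)},(178,352))
E
```

```text
C [ 0.6798 -0.1756] res mm [ 0.8 -1.1 -0.4 -0.8 -0.3  0.7]
0 cw from idx 110.3
1 cw from idx 77.0
2 cw from idx 52.9
3 cw from idx 25.4
```

```bash
python3 -m crank '[[0.1,-0.1,0,0.3],[0.1,-0.1,0,0.3],[0,0,0,0.3],[0,0,0,0],[0,0,0,0]]'
python3 - <<'E'
from h import *
f=manip.grab_frame("wrist");save(f,"G_w",(130,130,430,350),2.6)
print(np.degrees(yaw()),manip.state()["contact_force"])
E
python3 -m crank '[[0,0,0,0],[0,0,0,0],[0,0,-0.5,0],[0,0,-2,0],[0,0,-3,0],[0,0,-3,0],[0,0,-3,0],[0,0,0,0]]' 0.75
```

```text
time: 37.9
tool_pos: [0.68, -0.1732, 0.054]
tool_rot: [-0.0, 0.998, -0.063, 0.002]
contact_force: [3.5, 3.5, 5.0]
gripper_width: 0.475
-7.209258087759085 [4.55195083 3.54093048 5.66379458]
time: 38.62
tool_pos: [0.6813, -0.1754, 0.1759]
tool_rot: [0.002, 0.998, -0.063, 0.006]
contact_force: [1.0, -0.3, 1.9]
gripper_width: 0.748
```

View pics/G_w.png

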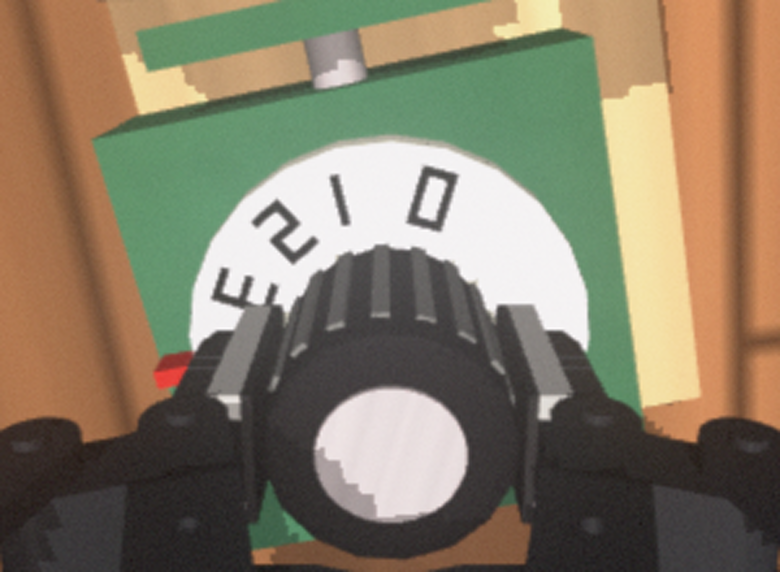

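```bash
python3 -m crank '[[-2,0,-1,-1],[-2,0,-1,-1],[-2,0,0,-1],[0,0,0,-1],[0,0,0,-1],[0,0,0,-1],[0,0,0,-1],[0,0,0,-1],[0,0,0,-1],[0,0,0,-1]]' 1;python3 -m crank '[[0,0,0,-1],[0,0,0,-1],[0,0,0,-1],[0,0,0,-1],[0,0,0,-1],[0,0,0,-1],[0,0,0,-0.9],[0,0,0,0],[0,0,0,0]]'
python3 - <<'E'
from h import *
f=manip.grab_frame("wrist");save(f,"H_w");save(f,"H2_w",(180,150,400,330),3.6);np.save("wd.npy",f,allow_pickle=True)
for c in VT:
    for o in topface(f,c): print(c,o)
go(.6,-.17,.2,94.1)
E
```

```text
time: 39.45
tool_pos: [0.6177, -0.1726, 0.1866]
tool_rot: [-0.0, 0.895, 0.446, -0.001]
contact_force: [-0.3, 0.0, 0.3]
gripper_width: 1.0
time: 40.2
tool_pos: [0.6179, -0.1726, 0.1868]
tool_rot: [-0.0, 0.682, 0.731, -0.0]
contact_force: [0.4, 0.7, -0.4]
gripper_width: 1.0
red (array([724.6,  97.2]), array([30.1, 19.1]), -86.0, array([534.9, 316.7]), array([722.8,  99.3]))
red (array([584.9,  74.4]), array([40.2, 10.7]), 17.9, array([554.6, 186.5]), array([587.4,  76.8]))
yellow (array([726. ,  33.7]), array([27.5, 13. ]), -86.0, array([473.3, 314.4]), array([724.5,  35.4]))
yellow (array([587.7,  18.3]), array([38.7, 23. ]), 4.4, array([491.3, 181.9]), array([587.3,  18.3]))
blue (array([592.5, -44.5]), array([37.7, 22. ]), 4.1, array([421.6, 182.4]), array([592.1, -44.5]))
rows total dx,dy,dz cm [ 0.38 -1.78 -1.31] turn -0.02 yaw 94.0 tcp [ 0.618  -0.1725  0.1869]
```

View pics/H_w.png

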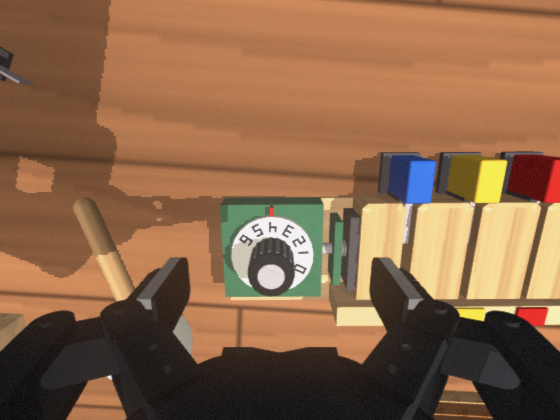

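View pics/H2_w.png

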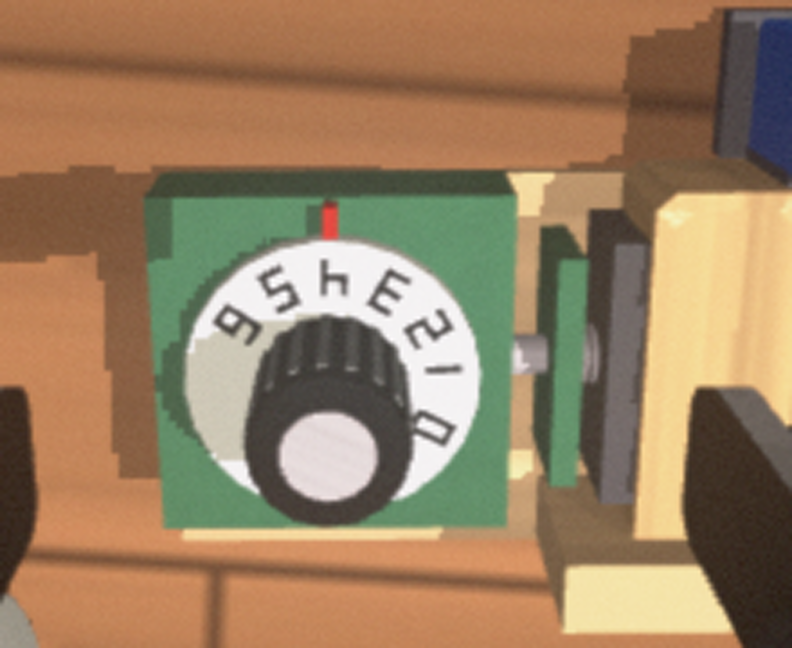

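```bash
python3 - <<'E'
from h import *
f=np.load("wd.npy",allow_pickle=True).item()
dial2(f,180,150,3.6,[(331,239),(187,375),(480,375),(220,290),(440,290),(470,430)],{2:(428,327),3:(387,292),4:(333,278),5:(279,290),6:(239,326)},(330,222))
E
python3 -m crank '[[3.6,-1,-0.5,0],[3.6,-1,-0.5,0],[3.6,-1,0,0],[3.6,-1,0,0],[3.6,-1,0,0],[3.6,-1,0,0],[0,-1,0,0],[0,0,0,0],[0,0,0,0]]'
python3 - <<'E'
from h import *
f=manip.grab_frame("wrist");save(f,"I_w")
for c in VT:
    for o in topface(f,c): print(c,o)
go(.583,.0815,.15,94.1)
E
```

```text
C [ 0.6801 -0.175 ] res mm [ 0.9 -1.  -0.3 -0.3 -1.  -0.2]
2 cw from idx 57.6
3 cw from idx 29.4
4 cw from idx 1.2
5 cw from idx -26.8
6 cw from idx -55.3
time: 41.0
tool_pos: [0.5329, 0.0376, 0.1973]
tool_rot: [0.0, 0.681, 0.732, 0.0]
contact_force: [0.5, -0.3, 0.2]
gripper_width: 0.999
red (array([583. ,  83.4]), array([36.8, 22. ]), 4.1, array([320.9, 249. ]), array([582.7,  83.4]))
yellow (array([588.2,  18.7]), array([38.1, 22.2]), 3.4, array([256.1, 249. ]), array([587.4,  18.8]))
yellow (array([371.8,  58.8]), array([43.6, 30.4]), 50.0, array([321.2,  14.3]), array([377. ,  61.4]))
blue (array([593.8, -43.8]), array([35.8, 22.1]), 4.7, array([194.2, 249.8]), array([592.6, -43. ]))
rows total dx,dy,dz cm [4.08 5.27 4.74] turn -0.01 yaw 94.05 tcp [0.5333 0.0371 0.1974]
```

View pics/I_w.png

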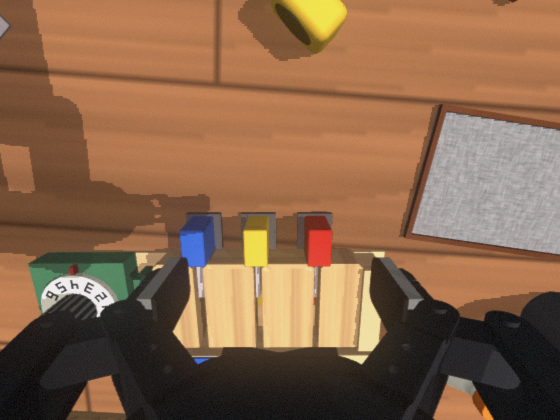

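```bash
python3 -m crank '[[2.04,2.64,2.3,0],[2.04,2.63,2.4,0],[0,0,2.5,0],[0,0,3,0],[0,0,3,0],[0,0,2.4,0],[0,0,1.2,0],[0,0,0,0],[0,0,0,0]]' 0.55;python3 -m crank '[[0,0,0,0],[0,0,0,0],[0,0,0,0],[0,0,0,0],[0,0,0,0]]' 0;python3 -m crank '[[0,-0.5,0,0],[0,-1,0,0],[0,-1,0,0],[0,-1,0,0],[0,-1,0,0],[0,-1,0,0],[0,-0.5,0,0],[0,0,0,0]]'
```

```text
time: 41.8
tool_pos: [0.583, 0.0815, 0.0292]
tool_rot: [-0.0, 0.682, 0.732, -0.0]
contact_force: [0.6, -0.7, -0.5]
gripper_width: 0.549
time: 42.22
tool_pos: [0.5846, 0.0822, 0.0318]
tool_rot: [0.002, 0.681, 0.732, 0.001]
contact_force: [0.2, -2.1, 5.8]
gripper_width: 0.269
time: 42.88
tool_pos: [0.5241, 0.0782, 0.0318]
tool_rot: [0.002, 0.681, 0.732, 0.002]
contact_force: [1.3, -1.3, 8.4]
gripper_width: 0.267
```

```bash
python3 -m crank '[[0,0,-2,0],[0,-1,-3,0],[0,-2,-3,0],[2,-2,-2,0],[3,-1,-2,0],[3,0,-2,0],[3,0,-2,0],[0,0,0,0],[0,0,0,0]]'
python3 - <<'E'
from h import *
f=manip.grab_frame("wrist");save(f,"J_w");np.save("wt.npy",f,allow_pickle=True)
for c in ("yellow","blue"):
    for o in topface(f,c): print(c,o)
go(.5,.25,.2,94.1)
E
```

```text
time: 43.63
tool_pos: [0.454, 0.1845, 0.1894]
tool_rot: [0.0, 0.68, 0.733, 0.0]
contact_force: [0.4, 0.2, -3.1]
gripper_width: 0.268
yellow (array([585.8,  19.4]), array([36. , 23.6]), 3.4, array([108.6, 309. ]), array([583.2,  18.2]))
yellow (array([365.9,  52.9]), array([61.8, 32.2]), 50.6, array([129.6,  85.8]), array([365. ,  52.4]))
blue (array([592.3, -43.5]), array([37., 23.]), 4.3, array([ 49.2, 312.4]), array([591.9, -43.4]))
rows total dx,dy,dz cm [ 6.29  5.12 -1.22] turn 0.02 yaw 94.22 tcp [0.4535 0.1835 0.188 ]
```

View pics/J_w.png

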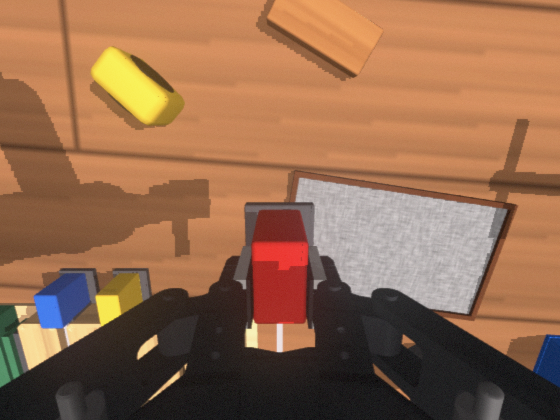

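Run:
```python
from h import *
f=np.load("wt.npy",allow_pickle=True).item()
A,B,D=[plane(f,p,.008)[:2]*1000 for p in((296,171),(516,206),(475,319))]
print(A,B,D,np.linalg.norm(B-A),np.linalg.norm(D-B))
yv=(B-A)/np.linalg.norm(B-A);xv=np.array([yv[1],-yv[0]]);print("yaw",np.degrees(np.arctan2(xv[1],xv[0])),"D-B dir",np.degrees(np.arctan2(*(D-B)[::-1])))
C=(A+D)/2;print("centre",C, (A+B)/2+75*xv)
th=np.arctan2(xv[1],xv[0])
for k in(-72,0,72): print(k,(C-22*xv+k*yv).round(1))
t=manip.grab_frame("top");save(t,"K_t",(120,100,300,230),4.3)
```

```text
[433.69082946 201.58236188] [454.14507845 447.28584238] [599.71947503 438.15524039] 246.55339509232476 145.86045671662325
yaw -4.758768916456984 D-B dir -3.5889591616252514
centre [516.70515225 319.86880113] [518.65941525 318.21204757]
-72 [488.8 249.9]
0 [494.8 321.7]
72 [500.8 393.4]
```

View pics/K_t.png

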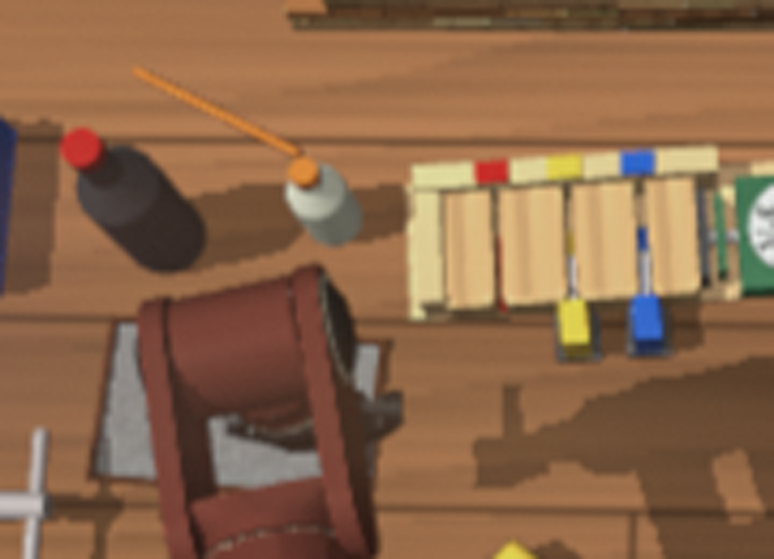

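Run:
```python
from h import *
go(.501,.392,.12,85.5)
```

```text
rows total dx,dy,dz cm [20.52  6.28  6.68] turn 1.44 yaw 94.15 tcp [0.4534 0.1829 0.1872]
```

```bash
python3 -m crank '[[3.42,1.05,0,0],[3.42,1.05,0,0],[3.42,1.05,0,0],[3.42,1.05,0,0],[3.42,1.05,1,0],[3.42,1.05,1,0],[0,0,1.5,1],[0,0,1.5,0.44],[0,0,1.5,0],[0,0,0,0]]';python3 -m crank '[[0,0,0,0],[0,0,0,0]]'
python3 - <<'E'
from h import *
f=manip.grab_frame("wrist");save(f,"L_w")
go(.501,.392,.038,85.5)
E
```

```text
time: 44.57
tool_pos: [0.5002, 0.3897, 0.1177]
tool_rot: [-0.001, 0.734, 0.679, -0.005]
contact_force: [-1.2, -0.1, -2.8]
gripper_width: 0.269
time: 44.73
tool_pos: [0.5033, 0.3919, 0.1243]
tool_rot: [-0.0, 0.735, 0.679, -0.0]
contact_force: [0.3, 0.7, -1.5]
gripper_width: 0.268
rows total dx,dy,dz cm [-0.06 -0.27  8.72] turn -0.01 yaw 85.47 tcp [0.5037 0.3923 0.1252]
```

View pics/L_w.png

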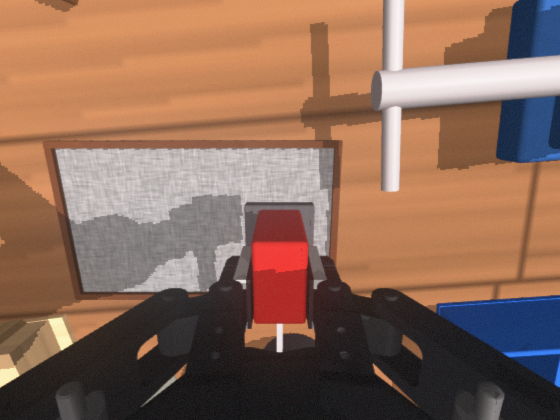

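Run:
```python
from h import *
f=manip.grab_frame("wrist")
A,B,D=[plane(f,p,.008)[:2]*1000 for p in((46,144),(341.5,140),(74,301))]
print(A,B,D,np.linalg.norm(B-A))
yv=(B-A)/np.linalg.norm(B-A);xv=np.array([yv[1],-yv[0]]);print("yaw",np.degrees(np.arctan2(xv[1],xv[0])),np.degrees(np.arctan2(*(D-A)[::-1])))
C=(A+B)/2+75*xv;print(C)
for k in(-68,0,68): print(k,(C-22*xv+k*yv).round(1))
```

```text
[436.8212872  202.59100923] [453.18461916 449.18859796] [585.46654421 186.65419714] 247.1398984373381
yaw -3.7963770196345203 -6.119518028128143
[519.83837746 320.92399311]
-68 [493.4 254.5]
0 [497.9 322.4]
68 [502.4 390.2]
```

```bash
python3 -m crank '[[-0.5,-0.2,2,0],[0,0,2,0],[0,0,2,0],[0,0,1.6,0],[0,0,0.8,0],[0,0,0.2,0],[0,0,0,0],[0,0,0,0]]';python3 -m crank '[[0,0,0.1,0],[0,0,0.1,0],[0,0,0,0]]'
```

```text
time: 45.5
tool_pos: [0.5016, 0.3885, 0.0399]
tool_rot: [0.0, 0.734, 0.679, 0.001]
contact_force: [0.5, 0.0, -1.1]
gripper_width: 0.268
time: 45.75
tool_pos: [0.501, 0.3882, 0.037]
tool_rot: [0.0, 0.734, 0.679, 0.001]
contact_force: [0.4, 0.2, -1.9]
gripper_width: 0.27
```

```bash
python3 -m crank '[[0,0,0.1,0],[0,0,0.1,0],[0,0,0,0]]'; python3 -m crank '[[0,0,0.05,0],[0,0,0.05,0],[0,0,0,0]]'
```

```text
time: 46.0
tool_pos: [0.5008, 0.3881, 0.0349]
tool_rot: [0.0, 0.734, 0.679, 0.0]
contact_force: [-1.1, -1.3, 1.2]
gripper_width: 0.27
time: 46.25
tool_pos: [0.5009, 0.3881, 0.0349]
tool_rot: [0.0, 0.734, 0.679, 0.0]
contact_force: [-3.7, -3.1, 7.7]
gripper_width: 0.269
```

Standing on the tray floor (TCP 34.9 mm as predicted). Release, and go for yellow.

```bash
python3 -m crank '[[0,0,0,0],[0,0,0,0],[0,0,0,0],[0,0,-2,0],[0,0,-3,0],[0,0,-4,0],[0,0,-4,0],[0,0,-2,0],[0,0,0,0],[0,0,0,0]]' 0.5
python3 - <<'E'
from h import *
f=manip.grab_frame("wrist");save(f,"M_w")
for c in VT:
    for o in topface(f,c,.061 if c=="red" else .058): print(c,o)
go(.53,.017,.18,94.1)
E
```

```text
time: 47.08
tool_pos: [0.5015, 0.3885, 0.1852]
tool_rot: [0.0, 0.734, 0.679, 0.002]
contact_force: [-0.2, -0.2, -0.4]
gripper_width: 0.501
red (array([499.3, 389.7]), array([38.4, 22.6]), -3.9, array([279.7, 198.2]), array([498.7, 389.9]))
blue (array([703. , 659.8]), array([32.5,  5.1]), -89.9, array([544.4, 361.5]), array([702.9, 660.3]))
blue (array([655.1, 610.9]), array([106.1,  51.7]), 90.0, array([507.9, 313.8]), array([639.7, 613.4]))
blue (array([375.3, 584.6]), array([35.4, 10.6]), -89.8, array([508.1,  25.1]), array([373.8, 580.2]))
rows total dx,dy,dz cm [-36.73   5.87   0.28] turn -1.43 yaw 85.49 tcp [0.5004 0.3878 0.1827]
```

View pics/M_w.png

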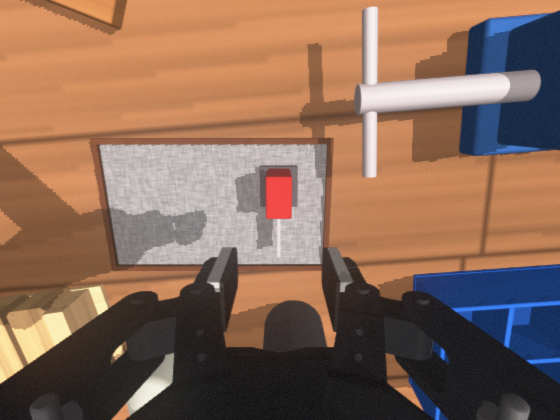

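```bash
python3 -m crank '[[-3.67,0.58,0,0],[-3.67,0.58,0,0],[-3.67,0.58,0,0],[-3.67,0.58,0,0],[-3.67,0.58,0,0],[-3.67,0.58,0,0],[-3.67,0.59,0,0],[-3.67,0.59,0,0],[-3.67,0.59,0,0],[-3.7,0.59,0,0]]' 0.55;python3 -m crank '[[0,0,0,-1],[0,0,0,-0.43],[0,0,0,0],[0,0,0,0]]'
python3 - <<'E'
from h import *
f=manip.grab_frame("wrist");save(f,"N_w")
for c in VT:
    for o in topface(f,c): print(c,o)
go(.5875,.0168,.15,94.1)
E
```

```text
time: 47.97
tool_pos: [0.5282, 0.0156, 0.1802]
tool_rot: [-0.002, 0.734, 0.679, -0.002]
contact_force: [0.2, -0.1, 0.6]
gripper_width: 0.547
time: 48.3
tool_pos: [0.5288, 0.0171, 0.1808]
tool_rot: [-0.002, 0.682, 0.731, -0.001]
contact_force: [-0.3, 0.3, 0.0]
gripper_width: 0.55
yellow (array([588.1,  18.8]), array([38.7, 22.9]), 4.4, array([276.2, 262.1]), array([587.3,  18.9]))
yellow (array([371.9,  58.1]), array([45.1, 31.1]), 50.0, array([348. ,  16.2]), array([377.1,  60.5]))
blue (array([583. , -45.1]), array([22. , 19.4]), -86.1, array([206.7, 251.2]), array([580.7, -47.2]))
rows total dx,dy,dz cm [-0.47  5.84  3.11] turn -0.01 yaw 94.02 tcp [0.529  0.0174 0.1813]
```

View pics/N_w.png

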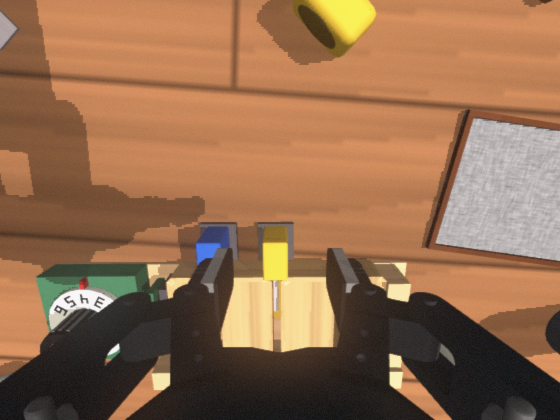

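```bash
python3 -m crank '[[-0.23,2.92,0,0],[-0.23,2.92,1.5,0],[0,0,3,0],[0,0,3,0],[0,0,3,0],[0,0,2.6,0],[0,0,2,0],[0,0,0,0],[0,0,0,0]]' 0.55;python3 -m crank '[[0,0,0,0],[0,0,0,0],[0,0,0,0],[0,0,0,0],[0,0,0,0]]' 0;python3 -m crank '[[0,-0.5,0,0],[0,-1,0,0],[0,-1,0,0],[0,-1,0,0],[0,-1,0,0],[0,-1,0,0],[0,-0.5,0,0],[0,0,0,0]]'
```

```text
time: 49.1
tool_pos: [0.587, 0.0174, 0.0304]
tool_rot: [-0.002, 0.681, 0.732, -0.001]
contact_force: [0.2, -0.5, 1.3]
gripper_width: 0.55
time: 49.52
tool_pos: [0.5903, 0.0168, 0.0346]
tool_rot: [0.001, 0.682, 0.732, 0.001]
contact_force: [0.0, 1.4, 6.4]
gripper_width: 0.265
time: 50.18
tool_pos: [0.5296, 0.012, 0.0346]
tool_rot: [0.002, 0.682, 0.732, 0.001]
contact_force: [0.6, -0.3, 8.3]
gripper_width: 0.269
```

```bash
python3 -m crank '[[0,0,-2,0],[0,-1,-3,0],[0,-1,-3,0],[2,0,-2,0],[3,0,-1,0],[3,0,0,0],[3,0,0,0],[3,0,0,0],[0,0,0,0],[0,0,0,0]]'
python3 - <<'E'
from h import *
f=manip.grab_frame("wrist");save(f,"O_w")
go(.4985,.3195,.12,85.5)
E
```

```text
time: 51.02
tool_pos: [0.4964, 0.1512, 0.1403]
tool_rot: [-0.001, 0.681, 0.733, -0.002]
contact_force: [-0.1, -0.8, -3.0]
gripper_width: 0.271
rows total dx,dy,dz cm [16.87  1.39  2.02] turn 1.44 yaw 94.14 tcp [0.4969 0.1503 0.1405]
```

View pics/O_w.png

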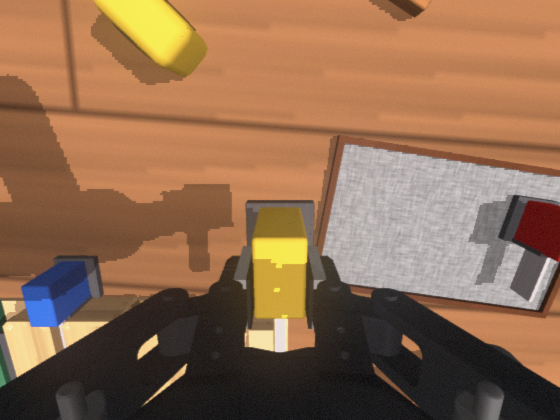

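```bash
python3 -m crank '[[3.37,0.28,0,0],[3.37,0.28,0,0],[3.37,0.28,0,0],[3.38,0.28,0,0],[3.38,0.27,0,0],[0,0,1,1],[0,0,1,0.44],[0,0,0,0],[0,0,0,0]]'
python3 - <<'E'
from h import *
f=manip.grab_frame("wrist");save(f,"P_w")
go(.4985,.3195,.041,85.5)
E
```

```text
time: 51.82
tool_pos: [0.4999, 0.3182, 0.1205]
tool_rot: [-0.0, 0.735, 0.678, -0.002]
contact_force: [-0.2, 0.6, -2.8]
gripper_width: 0.27
rows total dx,dy,dz cm [ 0.09 -0.2   8.06] turn -0.01 yaw 85.41 tcp [0.5005 0.3185 0.1216]
```

View pics/P_w.png

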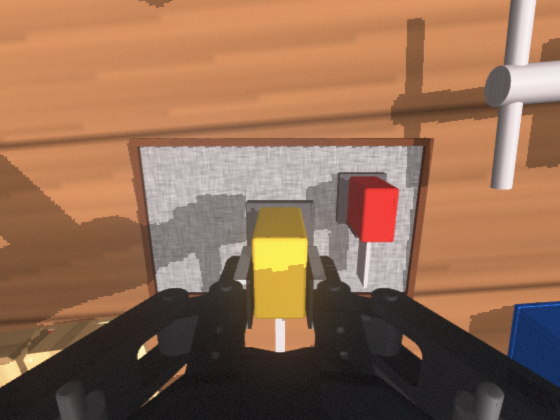

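```bash
python3 -m crank '[[0,-0.2,2,0],[0,0,2,0],[0,0,2,0],[0,0,1.3,0],[0,0,0.6,0],[0,0,0.2,0],[0,0,0,0],[0,0,0,0]]';python3 -m crank '[[0,0,0.1,0],[0,0,0.1,0],[0,0,0,0]]';python3 -m crank '[[0,0,0.1,0],[0,0,0,0]]'
```

```text
time: 52.53
tool_pos: [0.4997, 0.3204, 0.0426]
tool_rot: [0.0, 0.735, 0.678, 0.001]
contact_force: [-0.6, -0.5, -2.4]
gripper_width: 0.263
time: 52.78
tool_pos: [0.499, 0.3203, 0.0398]
tool_rot: [0.0, 0.735, 0.678, 0.0]
contact_force: [-0.3, -0.3, -3.2]
gripper_width: 0.27
time: 52.95
tool_pos: [0.4986, 0.3201, 0.0382]
tool_rot: [0.0, 0.735, 0.678, 0.0]
contact_force: [-0.2, -0.3, -2.7]
gripper_width: 0.268
```

```bash
python3 -m crank '[[0,0,0.1,0],[0,0,0,0],[0,0,0,0]]';python3 -m crank '[[0,0,0.1,0],[0,0,0,0]]'
```

```text
time: 53.2
tool_pos: [0.4988, 0.3202, 0.0377]
tool_rot: [0.0, 0.735, 0.678, 0.0]
contact_force: [-2.4, -0.1, 0.9]
gripper_width: 0.268
time: 53.37
tool_pos: [0.4989, 0.3203, 0.0377]
tool_rot: [-0.0, 0.735, 0.678, -0.0]
contact_force: [-3.6, -2.1, 7.1]
gripper_width: 0.264
```

```bash
python3 -m crank '[[0,0,0,0],[0,0,0,0],[0,0,0,0],[0,0,-2,0],[0,0,-3,0],[0,0,-4,0],[0,0,-4,0],[0,0,-1,0],[0,0,0,0],[0,0,0,0]]' 0.5
python3 - <<'E'
from h import *
f=manip.grab_frame("wrist");save(f,"Q_w")
for c in VT:
    for o in topface(f,c,.061): print(c,o)
go(.535,-.0465,.18,94.1)
E
```

```text
time: 54.2
tool_pos: [0.499, 0.3202, 0.1766]
tool_rot: [0.0, 0.735, 0.678, 0.001]
contact_force: [0.0, 0.4, -0.6]
gripper_width: 0.498
red (array([499.5, 389.7]), array([37.8, 22.5]), -4.5, array([357.7, 197.8]), array([499. , 389.7]))
yellow (array([496.8, 322.4]), array([38.2, 22.4]), -5.2, array([280.5, 200.9]), array([496.4, 322.3]))
blue (array([652.1, 567.1]), array([49.6, 35.1]), -0.4, array([530.6, 324.2]), array([641.7, 558.9]))
rows total dx,dy,dz cm [-36.21   6.6   -0.51] turn -1.44 yaw 85.43 tcp [0.498  0.3197 0.1747]
```

View pics/Q_w.png

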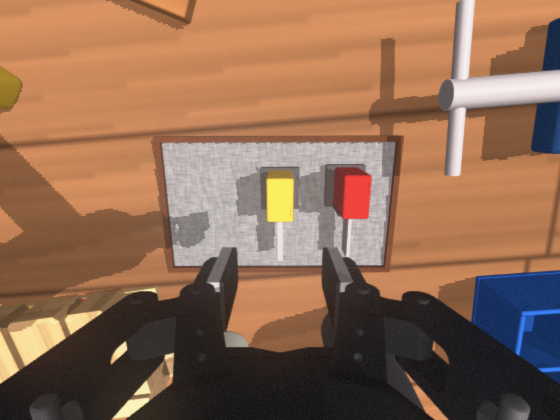

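Two stand in the tray. Now blue.

```bash
python3 -m crank '[[-3.62,0.66,-0.1,0],[-3.62,0.66,-0.1,0],[-3.62,0.66,-0.1,0],[-3.62,0.66,-0.1,0],[-3.62,0.66,-0.1,0],[-3.62,0.66,0,0],[-3.62,0.66,0,0],[-3.62,0.66,0,0],[-3.62,0.66,0,0],[-3.62,0.66,0,0]]' 0.6;python3 -m crank '[[0,0,0,-1],[0,0,0,-0.44],[0,0,0,0],[0,0,0,0]]'
python3 - <<'E'
from h import *
f=manip.grab_frame("wrist");save(f,"R_w")
for c in ("blue",):
    for o in topface(f,c): print(c,o)
go(.593,-.0460,.03,94.1)
E
```

```text
time: 55.08
tool_pos: [0.5339, -0.0475, 0.178]
tool_rot: [-0.002, 0.735, 0.678, -0.001]
contact_force: [-0.2, 0.2, -1.0]
gripper_width: 0.597
time: 55.42
tool_pos: [0.5344, -0.0459, 0.1786]
tool_rot: [-0.002, 0.682, 0.731, -0.001]
contact_force: [0.0, -0.2, 0.6]
gripper_width: 0.6
blue (array([592.7, -44.1]), array([38.2, 22.8]), 3.9, array([276.1, 261.7]), array([591.6, -44.2]))
rows total dx,dy,dz cm [-0.46  5.87 14.89] turn -0.01 yaw 94.02 tcp [ 0.5346 -0.0456  0.1791]
```

View pics/R_w.png

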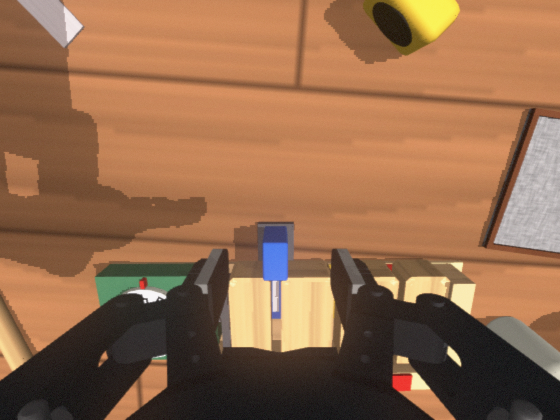

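```bash
python3 -m crank '[[-0.23,2.93,0,0],[-0.23,2.93,1.5,0],[0,0,3,0],[0,0,3,0],[0,0,3,0],[0,0,2.6,0],[0,0,1.8,0],[0,0,0,0],[0,0,0,0]]' 0.55;python3 -m crank '[[0,0,0,0],[0,0,0,0],[0,0,0,0],[0,0,0,0],[0,0,0,0]]' 0;python3 -m crank '[[0,-0.5,0,0],[0,-1,0,0],[0,-1,0,0],[0,-1,0,0],[0,-1,0,0],[0,-1,0,0],[0,-0.5,0,0],[0,0,0,0]]';python3 -m crank '[[0,0,-2,0],[0,-1,-3,0],[2,-1,-3,0],[3,0,-2,0],[3.5,0,-1,0],[3.5,0,0,0],[3.5,0,0,0],[0,0,0,0],[0,0,0,0]]'
python3 - <<'E'
from h import *
f=manip.grab_frame("wrist");save(f,"S_w")
go(.494,.253,.12,85.5)
E
```

```text
time: 56.22
tool_pos: [0.5931, -0.0456, 0.0306]
tool_rot: [-0.002, 0.681, 0.732, -0.001]
contact_force: [0.3, -0.9, 1.0]
gripper_width: 0.551
time: 56.63
tool_pos: [0.5961, -0.0465, 0.0345]
tool_rot: [0.001, 0.682, 0.732, 0.001]
contact_force: [-1.3, 1.6, 6.2]
gripper_width: 0.266
time: 57.3
tool_pos: [0.5354, -0.0513, 0.0345]
tool_rot: [0.002, 0.682, 0.732, 0.001]
contact_force: [0.4, 1.0, 9.5]
gripper_width: 0.269
time: 58.05
tool_pos: [0.5012, 0.1034, 0.1402]
tool_rot: [-0.001, 0.68, 0.733, -0.002]
contact_force: [-0.9, -0.5, -3.2]
gripper_width: 0.267
rows total dx,dy,dz cm [15.08  0.34  2.02] turn 1.44 yaw 94.16 tcp [0.5017 0.1024 0.1404]
```

View pics/S_w.png

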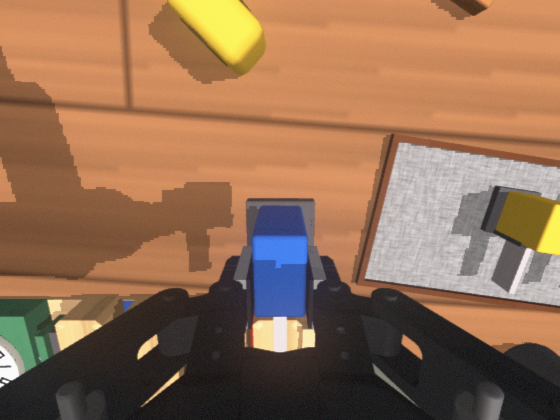

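```bash
python3 -m crank '[[3.75,0.1,0,0],[3.75,0.1,0,0],[3.75,0.1,0,0],[3.73,0.1,0,0],[0,0,1,1],[0,0,1,0.44],[0,0,0,0],[0,0,0,0]]'
python3 - <<'E'
from h import *
f=manip.grab_frame("wrist");save(f,"T_w")
go(.4955,.252,.041,85.5)
E
```

```text
time: 58.77
tool_pos: [0.496, 0.2505, 0.1205]
tool_rot: [-0.001, 0.735, 0.678, -0.002]
contact_force: [-0.8, 0.1, -2.5]
gripper_width: 0.269
rows total dx,dy,dz cm [ 0.12 -0.12  8.05] turn -0.02 yaw 85.4 tcp [0.4967 0.2507 0.1215]
```

View pics/T_w.png

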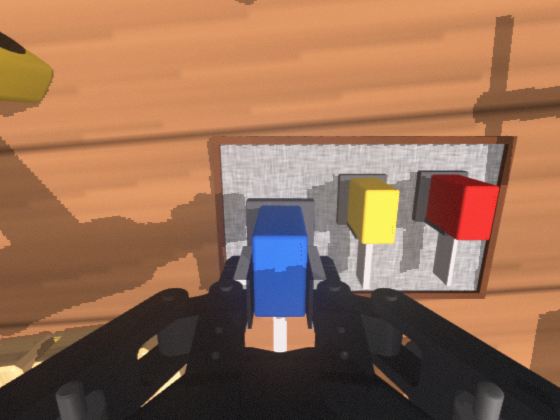

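```bash
python3 -m crank '[[0.1,-0.12,2,0],[0,0,2,0],[0,0,2,0],[0,0,1.3,0],[0,0,0.6,0],[0,0,0.2,0],[0,0,0,0],[0,0,0,0]]';python3 -m crank '[[0,0,0.15,0],[0,0,0.15,0],[0,0,0,0]]';python3 -m crank '[[0,0,0.1,0],[0,0,0,0],[0,0,0,0]]'
```

```text
time: 59.48
tool_pos: [0.4969, 0.2535, 0.0425]
tool_rot: [0.0, 0.735, 0.678, 0.001]
contact_force: [0.5, 0.4, -2.5]
gripper_width: 0.271
time: 59.73
tool_pos: [0.4961, 0.2534, 0.0386]
tool_rot: [0.0, 0.735, 0.678, 0.0]
contact_force: [-0.8, -0.7, -3.3]
gripper_width: 0.27
time: 59.98
tool_pos: [0.4961, 0.2534, 0.0376]
tool_rot: [0.0, 0.735, 0.678, 0.0]
contact_force: [-0.4, -0.0, -1.8]
gripper_width: 0.262
```

```bash
python3 -m crank '[[0,0,0.1,0],[0,0,0,0]]';python3 -m crank '[[0,0,0,0],[0,0,0,0],[0,0,0,0],[0,0,-2,0],[0,0,-3,0],[0,0,-4,0],[0,0,-4,0],[0,0,-2,0],[0,0,0,0],[0,0,0,0]]' 0.5
python3 - <<'E'
from h import *
f=manip.grab_frame("wrist");save(f,"U_w")
for c in VT:
    for o in topface(f,c,.061): print(c,o)
E
python3 -m crank '[[0,-3,-1,0],[-3,-2,0,0],[-3,-2,0,0],[-4,-1,0,0],[-4,0,0,0],[-4,0,0,0],[-4,0,0,0],[0,0,0,0],[0,0,0,0],[0,0,0,0]]'
python3 - <<'E'
from h import *
f=manip.grab_frame("scene");save(f,"V_s");f=manip.grab_frame("top");save(f,"V_t",(120,70,480,330),2.2)
save(manip.grab_frame("scene"),"V_s2",(250,170,450,310),4)
print(manip.state()["tool_pos"])
E
```

```text
time: 60.15
tool_pos: [0.4962, 0.2535, 0.0376]
tool_rot: [0.0, 0.735, 0.678, 0.0]
contact_force: [-2.5, -0.8, 4.5]
gripper_width: 0.268
time: 60.98
tool_pos: [0.4969, 0.2536, 0.1882]
tool_rot: [0.001, 0.735, 0.678, 0.002]
contact_force: [-0.8, -0.1, -0.6]
gripper_width: 0.502
red (array([498.9, 389.5]), array([38.1, 22.4]), -4.6, array([427.9, 190.4]), array([498.5, 389.6]))
yellow (array([496.3, 322.2]), array([38.3, 23. ]), -4.6, array([353.5, 193.3]), array([495.8, 322.3]))
yellow (array([368.9,  58.7]), array([55.6, 33.1]), 50.9, array([28.4, 67.1]), array([369.2,  60.3]))
blue (array([492.8, 256. ]), array([38.4, 22.9]), -4.6, array([280.6, 195.1]), array([492.1, 256.1]))
time: 61.87
tool_pos: [0.3978, 0.0404, 0.1944]
tool_rot: [-0.001, 0.735, 0.678, -0.001]
contact_force: [-0.2, -0.2, 0.3]
gripper_width: 0.501
[0.39825354 0.04151373 0.19537364]
```

View pics/U_w.png

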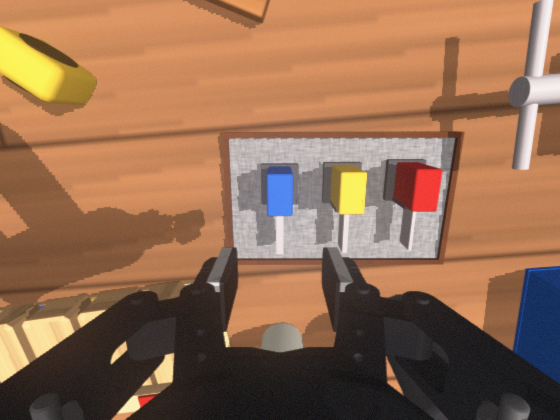

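View pics/V_s2.png

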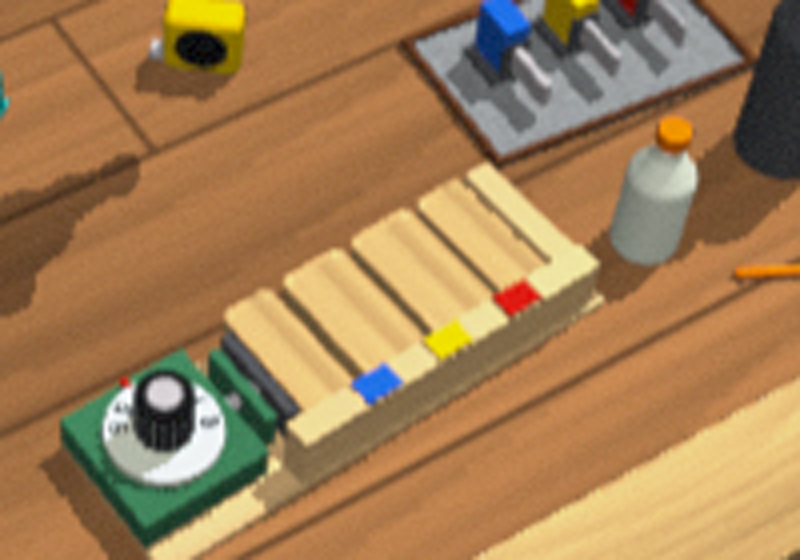

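View pics/V_t.png

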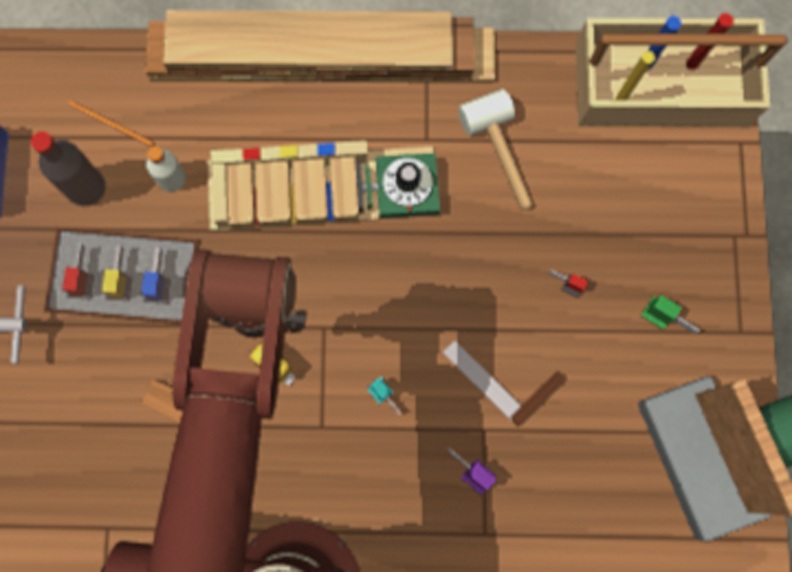

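```bash
python3 -m crank '[[-3.6,1.7,-0.5,0],[-3.6,1.7,-0.5,0],[-3.6,1.7,-0.5,0],[-3.6,1.7,-0.5,0],[-3.5,1.7,-0.5,0],[-2,1.7,0,0],[0,1.7,0,0],[0,1.7,0,0],[0,0,0,0],[0,0,0,0]]'
python3 - <<'E'
from h import *
f=manip.grab_frame("wrist");save(f,"W_w",(150,130,410,330),3);print(manip.state()["tool_pos"])
E
```

```text
time: 62.85
tool_pos: [0.5188, -0.1675, 0.2205]
tool_rot: [-0.001, 0.734, 0.679, -0.0]
contact_force: [-0.1, 0.4, -0.2]
gripper_width: 0.498
[ 0.51824179 -0.1675511   0.22053187]
```

View pics/W_w.png

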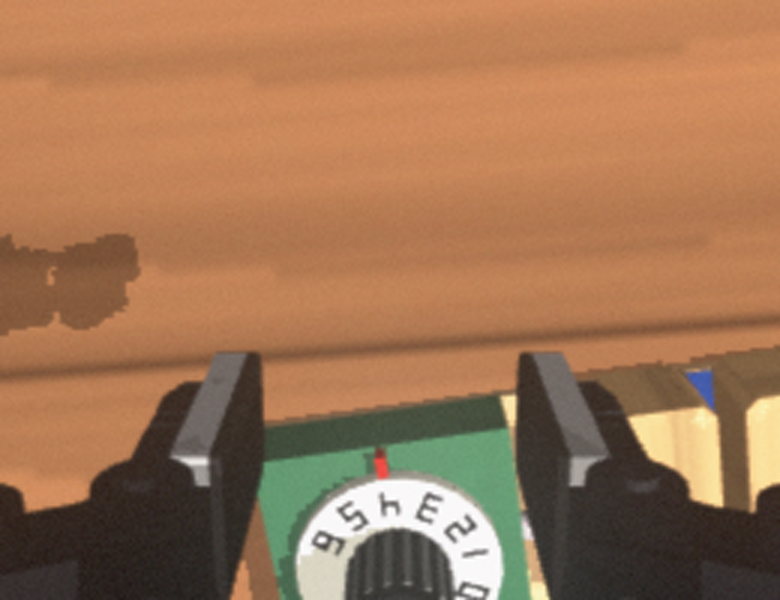

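Number 4 (385,503) sits at the red index (381,464). The arm is touching nothing, so I'm handing in.

```bash
python3 -c "
from plant import manip
print(manip.job_done()); print(manip.state()['time'])"
```

```text
the job is handed in; nothing more can be done
None
the job is handed in; nothing more can be done
```

The job is done and handed in at about 63 s of the 210 s allowed. All three gauges were on the bench. I slid each one home, turned the clamp sleeve to 4, then drew the gauges out and stood them in the grey-lined tray.

- **One mishap, mended:** After red went in, yellow had shifted about 5 to 6 mm and turned 7°. I don't know whether that was the announced knock or my gripper. I re-seated it before touching the sleeve.
- **Before the sleeve turn:** The wrist camera put yellow and blue within about 1 mm of their computed home positions. Red had read home a few moves earlier and was only partly in view then; it read within 1 mm again after the turn. Each gauge also felt contact with both the batten ends and the table as it went in.
- **Sleeve:** It read about 1° off the index mark at 4, with the gauges still home. A last look after they were drawn out again showed 4 at the mark; I did not re-measure it.
- **Tray:** All three gauges stand upright inside it, blades included, about 67 mm apart.
- **Other things on the bench:** They look unmoved in the final overhead view, and I felt no contact with them; I did not measure their positions again.
- **Disagreement:** The wrist camera read about 1.5 mm higher in y than the tool position. I corrected for that throughout.

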